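Lay out the soldering place

TASK

Set the bench up for soldering the ring: lay the white ceramic disc flat in the middle of the black charcoal block, and lay the silver ring flat on top of the ceramic disc, centred on it. Stand the flux jar in the middle of the round cork pad, and lay the blue lighter flat on the bench midway between the charcoal block and the cork pad, touching neither. Leave the charcoal block where it is and do not disturb the tape roll or the key fob.

Things in the scene. Friction and masses are not known exactly. Their poses are not given: they have to be found in the camera images.
- charcoal: black charcoal soldering block, loose, 0.25 kg, 64 x 90 x 29 mm (x, y, z); origin at the centre of its underside, z up; its long side lies along its y axis. It stays where it is, either on the bench (z = 0) or on a thin steel plate (top at z = 2 mm) that covers part of it; a lamp hangs at heights from 0.33 m, its near edge 70 mm or more beyond (+x of) the block and the pad
- cork_pad: round flat cork pad, 90 mm across and 8 mm thick, fixed to the bench; origin at the centre of its underside, z up. Its centre lies 230 mm from the centre of the charcoal block, straight out along the block's long (y) axis, at one end or the other
- disc: white round ceramic soldering disc with small dark perforations, loose, lying flat, 40 mm across, 12 mm thick, 35 g; origin at the centre of its underside, z up
- silver_ring: plain silver ring, loose, lying flat with its hole upward, 22 mm outside diameter, 15 mm hole, 6 mm high; origin at the centre of its underside, z up. Much smaller than the disc
- jar: white round flux jar with a black screw cap, loose, standing, body 52 mm across up to 50 mm high, cap 45 mm across up to the full height of 64 mm, 0.12 kg; origin at the centre of its underside
- blue_lighter: blue pocket lighter with a red and grey end, loose, lying flat, 23 x 76 x 13 mm (x, y, z), its long axis along its y; origin at the centre of its underside
- tape_roll: roll of pale masking tape lying flat, 70 mm across, 20 mm high, a bystander to be left alone; origin at the centre of its underside
- fob: black key fob, 34 x 58 x 27 mm, a bystander to be left alone; origin at the centre of its underside. It lies close to a red tool tray on the right (-y) side of the bench: the tray begins 95 mm or more to the right of the disc and ring, reaches back to x = 0.5, and its rim is 140 mm high, so cross it higher than that
Things that resemble listed ones, but are neither listed nor needed, are in the scene too. Of the things that look like the jar, the smallest one is meant.

How it is judged:
By the outcome, as a careful person would: the job done as asked, in the order asked, and still so for the second after the job is handed in, with the robot touching nothing.
It also fails if it takes over 88 s, if anything falls off the work surface, if the arm or the gripper's body presses on something with over 40 N, if the wrist force passes 120 N, or if a joint passes its speed limit or range.

ROBOT

A 6-joint arm with a two-finger parallel gripper is mounted at the origin on a cart in front of the work surface, level with it; the furniture and walls round the work are solid. World frame = base frame: x ahead of the robot, y to its left, z up, the work surface at z = 0. Lengths are in mm, angles in rad, forces in N, time in s.
With the tool pointing down it reaches from about 250 to 800 mm from the base axis. Payload 3.9 kg.
Tool frame: the origin (TCP) lies midway between the tips of the shut fingers; the grasp point (between the pads) lies 19 mm behind it; y points along the fingers, z is the direction in which the jaws open and shut, and the axes are right-handed (so a half turn about y gives the same grasp; the last joint's range is limited). The gripper opens to 85 mm and grips with 20 to 120 N. Pads are 22 mm wide; open, the fingers measure 114 mm over their backs; the gripper's body (76 mm by 85 mm) begins 54 mm behind the grasp point. The pads swing forward as they close: fully open they stand 13 mm farther back than shut.
Start: joints at [-1.26, 0.26, -0.138, 1.173, 0, 1.571], TCP at [160.551, -499.838, 199.004] pointing down, gripper open.
Joint ranges: [-2.78, 2.78], [-0.83, 1.72], [-1.28, 1.37], [-1.9, 2.12], [-1.57, 1.48], [-3.14, 3.14]. Speed limits (rad/s): [2.57, 2.57, 3.14, 3.14, 3.14, 3.14].

INTERFACE

Orientations are given as a rotation vector (axis times angle).
In Python, from cell import * gives the robot as it stands.
- The arm moves only by the tool servo_tool, never from a script. Its argument "rows" is a list of rows, each a list of 3 entries, a list of its own where there are three numbers: the turn, a rotation vector about the tool's x, y, z in degrees, then the shift along the tool's x, y, z in mm, then the finger opening in mm, from 0 to 85.4. In form: [[[rx, ry, rz], [dx, dy, dz], grip], ...]. A call has 1 to 12 rows; each row shifts and turns the commanded pose from where the row before left it, along the tool's axes as they then stand; what a row does not reach is not made up. A row lasts 1/8 s, in which the tool goes at most 62.5 mm and 10.7 degrees, less where a joint would pass 70% of its speed; a pose out of reach is approached as far as the arm can. A call is refused whole if a number of a shift passes 62.5 or a number of a turn 10.7, either way. A call with a gripper value outside its range is refused whole. The fingers move at their own pace and stop on an object; "grip_force" is the grip in N (left out, the last holds). Time passes only in rows, so rows that do not move let the fingers close. It gives the time, the measured TCP pose, the force and the opening at its end, in the units of the state.
- sense(): the state, without advancing time (a new reading comes with each control period).
- get_image(name): name is "side" or "top"; returns a dict with "image" (400x640x3 uint8, blue, green, red), "intrinsics" (3x3 intrinsics, pixels), "dist" ([k1, k2, p1, p2, k3] as OpenCV has them; the pictures are not rectified), "view" (4x4, takes a point from world to camera coordinates). Camera axes: x right, y down, z forward; pixel columns grow to the right and rows downward; lengths in mm; the calibration is good to about 2 mm. A picture is of the moment at which its call begins. There is no depth.
- close_job(): hands the job in, once; it reports no verdict.
The state is a dict: "time": time; "joint_pos": joint angles; "qd": joint speeds; "effort": joint torques, N m; "position": TCP position; "tcp_rot": TCP orientation; "ft_force": force on the tool from outside, world axes, zero at the start; "moment": the same for the moment, N m; "width": finger opening in mm.
Only numpy, scipy, OpenCV 4.12 (cv2) and the standard library are available. Lean on these libraries where they do the work, as an engineer would, in place of code of your own. Each camera call takes 0.05 s, during which the arm holds its last target.

## Working session

There is one attempt and no reset: what is moved stays moved. The work goes in short steps, Python scripts to look and compute and a tool call to move; the robot and the scene stay as the last step left them, time stands still between calls to the robot, and variables do not carry over. Pictures are saved under pics/ and viewed, and the job is handed in when it is done.

Besides the shell and the picture viewer there is one more tool, called as name([rows], argument=value, ...), one row to a line, values as JSON. servo_tool: Moves the arm, as the interface text tells. Its arguments: {"type":"object","properties":{"rows":{"type":"array"},"grip_force":{"type":"number"}},"required":["rows"]}

```bash
ls; mkdir -p pics
python3 - <<'E'
from cell import *
import cv2,numpy as np
print(sense())
for n in("top","side"):
    d=get_image(n); cv2.imwrite(f"pics/{n}0.png",d["image"]); print(n,d["intrinsics"],d["dist"],np.round(d["view"],4).tolist())
    np.savez(f"{n}0.npz",**{k:np.array(v) for k,v in d.items()})
E
```

```text
pics
{'time': 0.0, 'joint_pos': array([-1.25998772e+00,  2.60671529e-01, -1.39391950e-01,  1.17272194e+00,
       -4.79686124e-06,  1.57081093e+00]), 'qd': array([-0.00196674,  0.00139939,  0.00084892, -0.000101  , -0.00045386,
       -0.00124327]), 'effort': array([-2.45452711e-04, -4.05677247e+01,  2.53923082e+01,  1.87759747e-02,
        5.80293931e-05, -9.01323176e-06]), 'position': array([ 160.32394133, -499.11606549,  198.16288317]), 'tcp_rot': array([-0.32209312,  2.05596783, -2.05188394]), 'ft_force': array([-0.16124967,  0.28552132, -0.38394569]), 'moment': array([-0.01022458,  0.04817634, -0.00859813]), 'width': 85.16938833395697}
top [[453.63747485   0.         330.70099339]
 [  0.         453.63747485 200.19296073]
 [  0.           0.           1.        ]] [-0.1125982  0.         0.         0.         0.       ] [[0.0202, -0.9998, 0.0015, 360.241], [-0.9946, -0.0202, -0.1014, 523.2332], [0.1014, 0.0005, -0.9948, 1461.9347], [0.0, 0.0, 0.0, 1.0]]
side [[399.24283633   0.         319.29562378]
 [  0.         399.24283633 196.18874349]
 [  0.           0.           1.        ]] [0.01324383 0.         0.         0.         0.        ] [[0.9367, -0.3495, -0.0189, -346.7154], [-0.2396, -0.6011, -0.7624, 359.2876], [0.2551, 0.7187, -0.6468, 701.5161], [0.0, 0.0, 0.0, 1.0]]
```

View pics/top0.png

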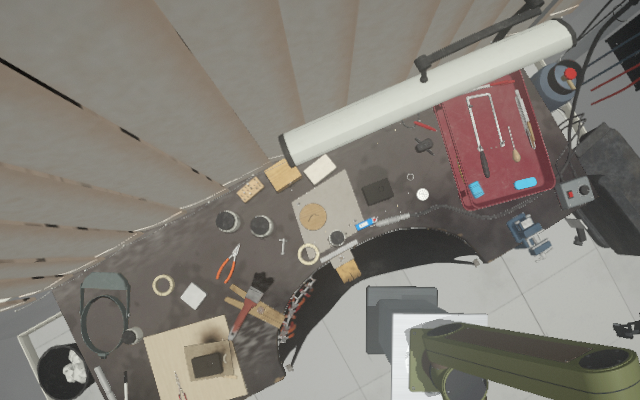

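View pics/side0.png

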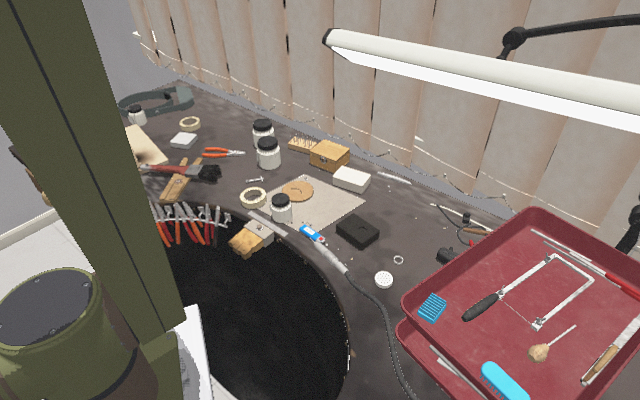

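```bash
cat > h.py <<'E'
import cv2,numpy as np
def load(n,i=0):
    d=np.load(f"{n}{i}.npz"); return {k:d[k] for k in d.files}
def ray(d,u,v):
    p=cv2.undistortPoints(np.array([[[u,v]]],float),d["intrinsics"],d["dist"])[0,0]
    V=d["view"];R=V[:3,:3];c=-R.T@V[:3,3]; return c,R.T@np.array([p[0],p[1],1.])
def onz(d,u,v,z):
    c,r=ray(d,u,v); return c+r*(z-c[2])/r[2]
def tri(d1,uv1,d2,uv2):
    c1,r1=ray(d1,*uv1);c2,r2=ray(d2,*uv2)
    r1/=np.linalg.norm(r1);r2/=np.linalg.norm(r2)
    s=np.linalg.lstsq(np.c_[r1,-r2],c2-c1,rcond=None)[0]
    a=c1+s[0]*r1;b=c2+s[1]*r2
    return (a+b)/2,np.linalg.norm(a-b)
def proj(d,P):
    V=d["view"]; return cv2.projectPoints(np.atleast_2d(np.array(P,float)),cv2.Rodrigues(V[:3,:3])[0],V[:3,3],d["intrinsics"],d["dist"])[0][:,0]
def crop(d,x,y,w,h,s,fn):
    cv2.imwrite(fn,cv2.resize(d["image"][y:y+h,x:x+w],None,fx=s,fy=s,interpolation=cv2.INTER_CUBIC))
E
python3 - <<'E'
from h import *
t=load("top");s=load("side")
crop(t,290,150,160,120,5,"pics/tc.png")
crop(s,230,165,200,130,4,"pics/sc.png")
E
```

```text
(no output)
```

View pics/tc.png

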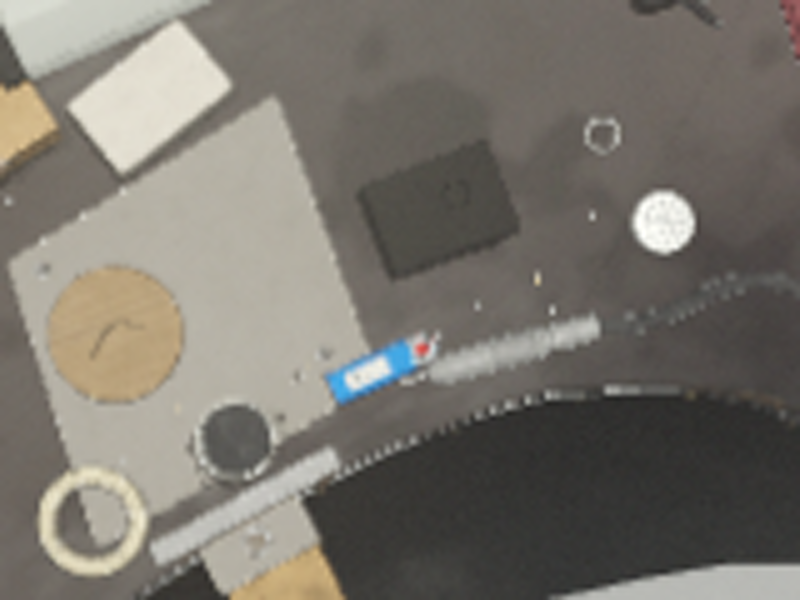

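View pics/sc.png

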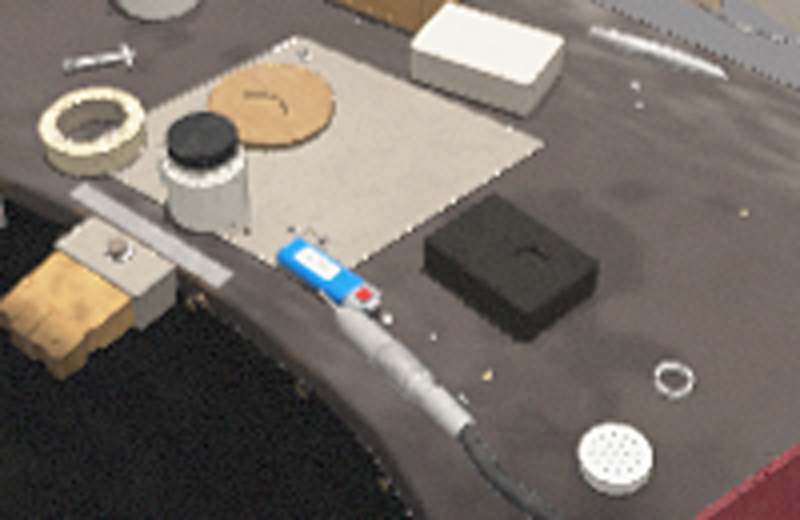

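```bash
cat > meas.py <<'E'
from h import *
def blob(img,mask,near,maxd=15,minA=4):
    cs,_=cv2.findContours(mask.astype(np.uint8),cv2.RETR_EXTERNAL,cv2.CHAIN_APPROX_NONE)
    out=[]
    for c in cs:
        if len(c)<5: continue
        h=cv2.convexHull(c); (x,y),ax,a=cv2.fitEllipse(c); M=cv2.moments(h)
        if M["m00"]<minA: continue
        cx,cy=M["m10"]/M["m00"],M["m01"]/M["m00"]
        if np.hypot(cx-near[0],cy-near[1])<maxd: out.append((round(M["m00"],1),(cx,cy),(x,y),ax,a,c))
    out.sort(key=lambda o:-o[0]); return out
E
python3 - <<'E'
from meas import *
np.set_printoptions(precision=1,suppress=True)
t=load("top");s=load("side")
def hsv(d): return cv2.cvtColor(d["image"],cv2.COLOR_BGR2HSV).astype(int)
ht,hs=hsv(t),hsv(s)
def show(nm,d,h,m,near,z,maxd=12):
    for o in blob(None,m(h),near,maxd)[:2]:
        print(nm,o[0],np.array(o[1]),"ell",np.array(o[2]),np.array(o[3]),round(o[4]),"->",onz(d,*o[1],z)[:2],onz(d,*o[2],z)[:2])
W=lambda h:(h[...,2]>165)&(h[...,1]<50)
show("disc t",t,ht,W,(423,194),12); show("disc s",s,hs,W,(384,280),12)
R=lambda h:(h[...,2]>125)
show("ring t",t,ht,R,(410.5,177),6,6); show("ring s",s,hs,R,(398.5,259.5),6,6)
C=lambda h:(h[...,1]>75)&(h[...,0]<25)&(h[...,2]>110)
show("cork t",t,ht,C,(313,217),8); show("cork s",s,hs,C,(297,191),8)
B=lambda h:(h[...,1]>120)&(h[...,0]>95)&(h[...,0]<115)
show("light t",t,ht,B,(365,225),13); show("light s",s,hs,B,(310,232),13)
K=lambda h:(h[...,2]<72)
show("cap t",t,ht,K,(337,238),64); show("cap s",s,hs,K,(281,200),64)
show("char t",t,ht,lambda h:(h[...,2]<75),(377,191),29);show("char s",s,hs,lambda h:(h[...,2]<65),(358,231),29)
for n,p in(("t",(377,192)),("t",(370,188)),("t",(400,170)),("t",(337,232)),("t",(330,232)),("s",(358,225)),("s",(354,238)),("s",(400,240)),("s",(281,200)),("t",(411,181)),("t",(410,173)),("s",(398,256))):
    print(n,p,(ht if n=="t" else hs)[p[1],p[0]])
E
```

```text
disc t 104.0 [422.3 193.9] ell [422.3 193.9] [11.1 11.8] 166 -> [544.4  66. ] [544.6  65.9]
disc s 207.5 [383.5 278.2] ell [383.5 278.2] [14.5 18. ] 110 -> [545.3  64.7] [545.4  64.8]
ring t 36.0 [410.  176.3] ell [410.  176.5] [6.2 6.8] 28 -> [604.1 106.1] [603.2 106.1]
ring s 70.5 [397.9 259.3] ell [397.9 259.3] [8.8 9.9] 121 -> [604.3 105.3] [604.4 105.4]
cork t 496.0 [312.9 216.4] ell [312.9 216.3] [24.5 25.4] 6 -> [462.7 428.6] [462.8 428.6]
cork s 465.5 [297.5 190.5] ell [297.8 190.5] [19.4 29.6] 91 -> [464.8 428.8] [465.6 428.6]
light t 93.5 [364.  224.2] ell [363.9 224. ] [ 6.3 17.9] 64 -> [440.  259.3] [440.7 259.7]
light s 149.0 [309.3 232.2] ell [309.6 231.9] [ 8.7 21.1] 121 -> [439.9 257.3] [440.9 257.8]
cap s 68.0 [280.5 203.2] ell [280.1 201.8] [ 8.1 15.1] 86 -> [391.4 331.4] [392.  336.7]
char t 25.5 [382.9 199.2] ell [383.  199.2] [ 1.8 18.1] 69 -> [522.3 199.4] [522.3 199.3]
char t 6.0 [382.2 187.8] ell [381.9 187.9] [2.5 4.8] 177 -> [560.  202.1] [559.5 203.1]
char s 670.0 [357.5 235.5] ell [358. 231.] [29.8 38.7] 109 -> [538.9 189.4] [546.4 202.9]
char s 21.0 [362.9 227.9] ell [362.4 228.5] [4.5 8.2] 92 -> [562.1 208. ] [560.  206.6]
t (377, 192) [23 26 77]
t (370, 188) [24 31 82]
t (400, 170) [ 18  27 112]
t (337, 232) [26 19 95]
t (330, 232) [ 24  21 186]
s (358, 225) [ 0 18 71]
s (354, 238) [20 29 52]
s (400, 240) [ 13  35 115]
s (281, 200) [30 16 79]
t (411, 181) [ 15  33 109]
t (410, 173) [ 23  27 115]
s (398, 256) [ 19  16 225]
```

Run:
```python
from meas import *
np.set_printoptions(precision=1,suppress=True)
t=load("top");s=load("side")
crop(t,355,165,50,50,12,"pics/bt.png"); crop(s,330,205,60,55,12,"pics/bs.png")
crop(t,318,225,80,45,10,"pics/jt.png"); crop(s,260,185,80,65,10,"pics/js.png")
h=cv2.cvtColor(t["image"],cv2.COLOR_BGR2HSV).astype(int)
m=(h[...,2]<92); o=blob(None,m,(377,191),12)
for b in o[:1]: print(b[0],b[1],cv2.minAreaRect(b[5]),cv2.boxPoints(cv2.minAreaRect(b[5])))
m=(h[...,2]<130); o=blob(None,m,(337,238),8)
for b in o[:2]: print("cap",b[:5],onz(t,*b[1],64),onz(t,*b[2],64))
print([ (n,tri(t,a,s,b)) for n,a,b in(("disc",(422.3,193.9),(383.5,278.2)),("ring",(410,176.4),(397.9,259.3)),("cork",(312.9,216.4),(297.5,190.5)),("lighter",(364,224.1),(309.4,232.2)))])
```

```text
578.5 (377.2950158455776, 191.74416594641315) ((377.2116394042969, 191.83209228515625), (20.846324920654297, 28.877288818359375), 70.01689147949219) [[360.1 187. ]
 [387.2 177.1]
 [394.3 196.7]
 [367.2 206.6]]
[('disc', (array([545.2,  65.5,  11.1]), np.float64(1.125679807782286))), ('ring', (array([604.2, 105.9,   5.5]), np.float64(1.0122430942622211))), ('cork', (array([463.6, 428.3,   8.6]), np.float64(2.1422160465924334))), ('lighter', (array([440.6, 259.2,  10.9]), np.float64(0.4465731682348748)))]
```

View pics/bt.png

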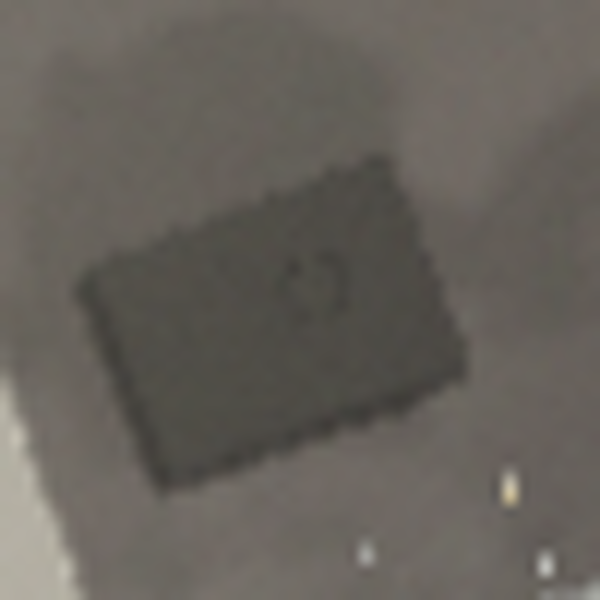

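View pics/bs.png

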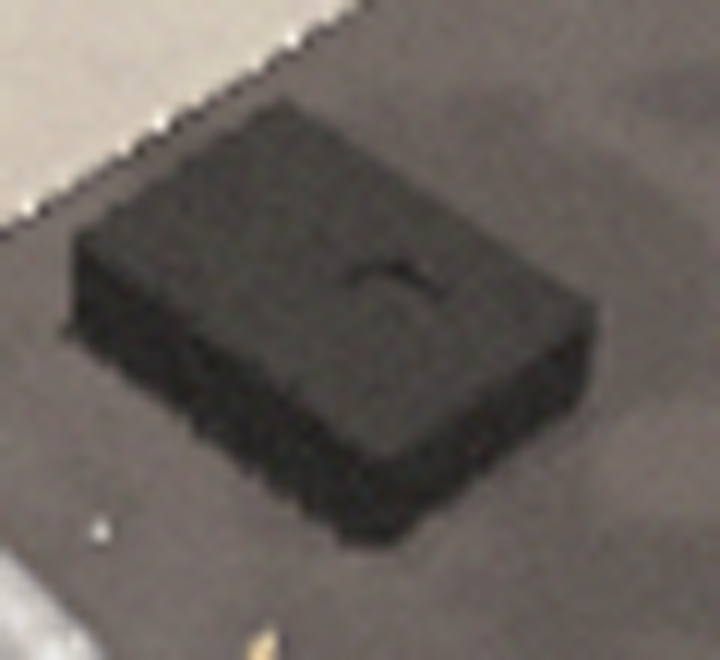

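View pics/jt.png

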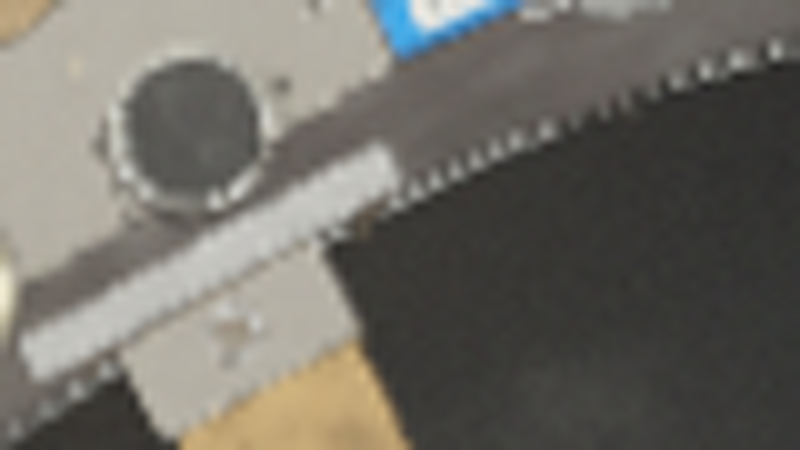

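View pics/js.png

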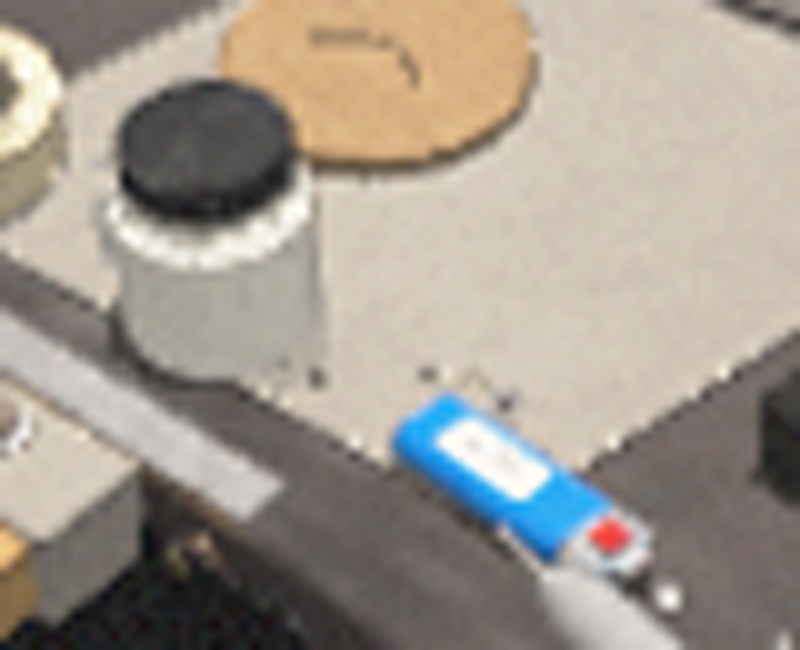

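Run:
```python
from meas import *
np.set_printoptions(precision=1,suppress=True)
t=load("top");s=load("side")
g=lambda x0,y0,X,Y,k:(x0+(X+.5)/k-.5,y0+(Y+.5)/k-.5)
S=[g(330,205,*p,12) for p in((285,102),(78,238),(370,458),(598,305))]
T=[g(355,165,*p,12) for p in((388,155),(82,278),(160,470),(467,355))]
P=[]
for a,b in zip(T,S):
    # order: side: back, left, front, right
    p,e=tri(t,a,s,b); P.append(p); print(p,e, onz(t,*a,29), onz(s,*b,29))
Ps=np.array([onz(s,*b,29) for b in S]); print("side c",Ps.mean(0)); print(np.linalg.norm(np.roll(Ps,-1,0)-Ps,axis=1))
Pt=np.array([onz(t,*b,29) for b in T]); print("top c",Pt.mean(0)); print(np.linalg.norm(np.roll(Pt,-1,0)-Pt,axis=1))
j=g(318,225,193,127,10);k=g(260,185,207,138,10)
# cap centre
print("cap",tri(t,j,s,k),onz(t,*j,64),onz(s,*k,64))
```

```text
[559.6 202.5  90.9] 52.36942222646953 [594.7 187.   29. ] [562.2 265.4  29. ]
[542.  274.2  -6.3] 44.00257044953416 [558.8 270.8  29. ] [505.7 243.4  29. ]
[539.8 232.8 -43.4] 56.095642165316065 [506.5 248.8  29. ] [535.5 165.6  29. ]
[555.8 161.3  64.7] 43.2553115830925 [539.8 164.9  29. ] [596.1 187.   29. ]
side c [549.9 215.3  29. ]
[60.6 83.4 64.2 85.5]
top c [550.  217.9  29. ]
[91.2 56.8 90.3 59.2]
cap (array([395.1, 348.7,  64.8]), np.float64(1.7653708789770208)) [394.2 348.8  64. ] [396.1 349.5  64. ]
```

Run:
```python
from meas import *
np.set_printoptions(precision=2,suppress=True)
t=load("top");s=load("side")
for d in(t,s):
    R=d["view"][:3,:3];print("cam",-R.T@d["view"][:3,3])
c0=np.array([550.3,215.8]); th=np.arctan2(.923,-.385); ey=np.array([np.cos(th),np.sin(th)]); ex=np.array([ey[1],-ey[0]])
print(ex,ey)
res={}
for n,d,thr,near in(("t",t,95,(377,191)),("s",s,92,(358,231))):
    k=4
    im=cv2.resize(cv2.cvtColor(d["image"],cv2.COLOR_BGR2GRAY),None,fx=k,fy=k,interpolation=cv2.INTER_CUBIC)
    im=cv2.GaussianBlur(im,(0,0),2)
    for off in (-8,0,8):
      m=im<thr+off-3
      o=blob(None,m,(near[0]*k,near[1]*k),60)[0]
      pts=(o[5][:,0]+.5)/k-.5
      for name,ax,sg,half in(("+x",ex,1,32),("-x",ex,-1,32),("+y",ey,1,45),("-y",ey,-1,45)):
        cam=-d["view"][:3,:3].T@d["view"][:3,3]
        far=(cam[:2]-c0)@ax*sg<half
        z=29 if far else 0
        W=np.array([onz(d,*p,z)[:2] for p in pts])-c0
        u=W@ax*sg; oth=W@(ey if ax is ex else ex); hh=45 if ax is ex else 32
        sel=(abs(u-half)<8)&(abs(oth)<hh-10)
        if sel.sum()>10:
            l=np.polyfit(oth[sel],u[sel],1); print(n,off,name,"z",z,"edge at",round(l[1],2),"want",half,"slope",round(l[0]*57.3*sg*(1 if ax is ex else -1),2),sel.sum())
```

```text
cam [ 364.98  369.95 1506.89]
cam [ 231.9  -409.38  721.15]
[0.92 0.38] [-0.38  0.92]
t -8 +x z 29 edge at 29.81 want 32 slope -1.26 79
t -8 -x z 0 edge at 34.33 want 32 slope 2.86 77
t -8 +y z 0 edge at 47.31 want 45 slope 0.38 49
t -8 -y z 29 edge at 42.79 want 45 slope 1.47 50
t 0 +x z 29 edge at 32.41 want 32 slope -0.92 79
t 0 -x z 0 edge at 35.72 want 32 slope 3.41 78
t 0 +y z 0 edge at 48.82 want 45 slope 0.05 49
t 0 -y z 29 edge at 44.96 want 45 slope 1.68 50Traceback (most recent call last):
  File "<stdin>", line 15, in <module>
IndexError: list index out of range
```

Run:
```python
from meas import *
np.set_printoptions(precision=2,suppress=True)
t=load("top");s=load("side")
c0=np.array([550.3,215.8]); th=np.arctan2(.923,-.385); ey=np.array([np.cos(th),np.sin(th)]); ex=np.array([ey[1],-ey[0]])
for n,d,near in(("t",t,(377,191)),("s",s,(358,231))):
    k=4
    im=cv2.resize(cv2.cvtColor(d["image"],cv2.COLOR_BGR2GRAY),None,fx=k,fy=k,interpolation=cv2.INTER_CUBIC).astype(float)
    # sharpest edge along profiles normal to each predicted edge
    cam=-d["view"][:3,:3].T@d["view"][:3,3]
    im=cv2.GaussianBlur(im,(0,0),3)
    for name,ax,sg,half in(("+x",ex,1,32),("-x",ex,-1,32),("+y",ey,1,45),("-y",ey,-1,45)):
        far=(cam[:2]-c0)@ax*sg<half; z=29 if far else 0
        o=ey if ax is ex else ex; hh=45 if ax is ex else 32
        us=np.arange(half-9,half+9,.25); E=[]
        for q in np.arange(-hh+10,hh-9,2.):
            P=[np.r_[c0+sg*ax*u+o*q,z] for u in us]; px=proj(d,P)
            v=cv2.remap(im.astype(np.float32),((px[:,0]+.5)*k-.5).astype(np.float32)[None],((px[:,1]+.5)*k-.5).astype(np.float32)[None],cv2.INTER_LINEAR)[0]
            g=np.gradient(v); i=g.argmax(); E.append((q,us[i],g[i]))
        E=np.array(E); md=np.median(E[:,1]); E=E[abs(E[:,1]-md)<2.5]
        l=np.polyfit(E[:,0],E[:,1],1); print(n,name,z,"edge",round(l[1],2),"want",half,"slope",round(np.degrees(l[0])*sg*(1 if ax is ex else -1),2),len(E))
```

```text
t +x 29 edge 31.64 want 32 slope 0.32 36
t -x 0 edge 34.97 want 32 slope 1.37 36
t +y 0 edge 47.99 want 45 slope 0.56 23
t -y 29 edge 43.76 want 45 slope 2.0 23
s +x 29 edge 31.12 want 32 slope 0.08 36
s -x 0 edge 32.24 want 32 slope 0.79 36
s +y 29 edge 53.67 want 45 slope -0.16 23
s -y 0 edge 42.54 want 45 slope 0.28 23
```

```bash
cat > go.py <<'E'
import sys
from cell import *
import numpy as np
from scipy.spatial.transform import Rotation as Ro
np.set_printoptions(precision=2,suppress=True)
def st(target=None):
    s=sense(); R=Ro.from_rotvec(s["tcp_rot"]).as_matrix()
    print("t",round(s["time"],2),"p",s["position"],"w",round(s["width"],1),"F",s["ft_force"],"q",s["joint_pos"])
    print("x",R[:,0],"y",R[:,1],"z",R[:,2],"zyaw",round(np.degrees(np.arctan2(R[1,2],R[0,2])),2))
    if target is not None: print("delta tool",R.T@(np.array(target)-s["position"]), "world",np.array(target)-s["position"])
if __name__=="__main__":
    st([float(a) for a in sys.argv[1:4]] if len(sys.argv)>3 else None)
E
python3 go.py 545 65.3 3
python3 - <<'E'
from h import *
t=load("top");s=load("side")
print("tape",onz(t,308.5,253.5,20),"fob",onz(t,423,145,20),"lampedge",onz(t,410,118,400))
E
```

```text
t 0.1 p [ 160.34 -499.17  198.23] w 85.5 F [-0.62  0.63  0.49] q [-1.26  0.26 -0.14  1.17 -0.    1.57]
x [-0.95 -0.31  0.  ] y [-0.  0. -1.] z [ 0.31 -0.95 -0.  ] zyaw -72.19
delta tool [-538.87  195.99 -419.43] world [ 384.66  564.47 -195.23]
tape [340.29240938 439.62503968  20.        ] fob [709.08615066  64.55345358  20.        ] lampedge [689.81332848 175.10356475 400.        ]
```

servo_tool([
  [[0, 8.9, 0], [0, -20, 0], 60],
  [[0, 8.9, 0], [0, -20, 0], 60],
  [[0, 0, 0], [-27.5, 0, -40.3], 60],
  [[0, 0, 0], [-27.5, 0, -40.3], 60],
  [[0, 0, 0], [-27.5, 0, -40.3], 60],
  [[0, 0, 0], [-27.5, 0, -40.3], 60],
  [[0, 0, 0], [-27.5, 0, -40.3], 60],
  [[0, 0, 0], [-27.5, 0, -40.3], 60],
  [[0, 0, 0], [-27.5, 0, -40.3], 60],
  [[0, 0, 0], [-27.5, 0, -40.3], 60],
  [[0, 0, 0], [-27.5, 0, -40.3], 60],
  [[0, 0, 0], [-27.5, 0, -40.3], 60],
], grip_force=30)

```text
time: 1.6
position: [436.0, -95.3, 238.7]
tcp_rot: [0.001, -2.221, 2.222]
ft_force: [1.1, -0.9, -0.0]
width: 60.2
```

servo_tool([
  [[0, 0, 0], [-27.5, 0, -40.3], 60],
  [[0, 0, 0], [-27.5, 0, -40.3], 60],
  [[0, 0, 0], [-27.5, 0, -40.3], 60],
  [[0, 0, 0], [-27.5, 0, -40.3], 60],
  [[0, 0, 0], [0, 40, 0], 60],
  [[0, 0, 0], [0, 40, 0], 60],
  [[0, 0, 0], [0, 40, 0], 60],
  [[0, 0, 0], [0, 0, 0], 60],
])

```text
time: 2.6
position: [542.0, 36.2, 116.2]
tcp_rot: [-0.065, 2.231, -2.17]
ft_force: [-0.7, 1.0, -0.3]
width: 60.3
```

```bash
python3 go.py 545 65.3 3
python3 - <<'E'
from cell import *
from h import *
for n in("top","side"):
    d=get_image(n); np.savez(f"{n}1.npz",**{k:np.array(v) for k,v in d.items()})
crop(load("side",1),300,140,180,150,4,"pics/s1.png");crop(load("top",1),330,120,140,120,5,"pics/t1.png")
E
```

```text
t 2.6 p [542.    36.24 116.18] w 60.3 F [-0.66  0.98 -0.28] q [ 0.05  0.35 -0.24  1.    0.03  3.14]
x [-1.   -0.05  0.01] y [-0.01  0.03 -1.  ] z [ 0.05 -1.   -0.03] zyaw -87.17
delta tool [ -5.43 113.9  -25.72] world [   3.     29.06 -113.18]
```

View pics/s1.png

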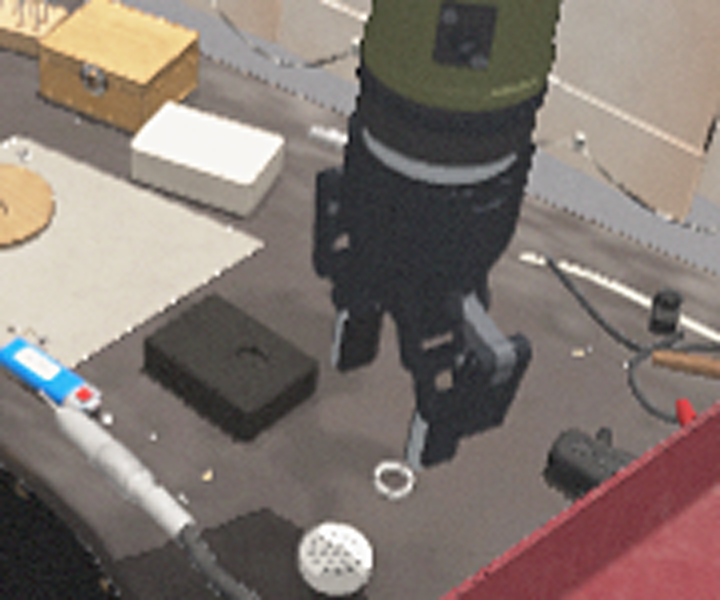

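View pics/t1.png

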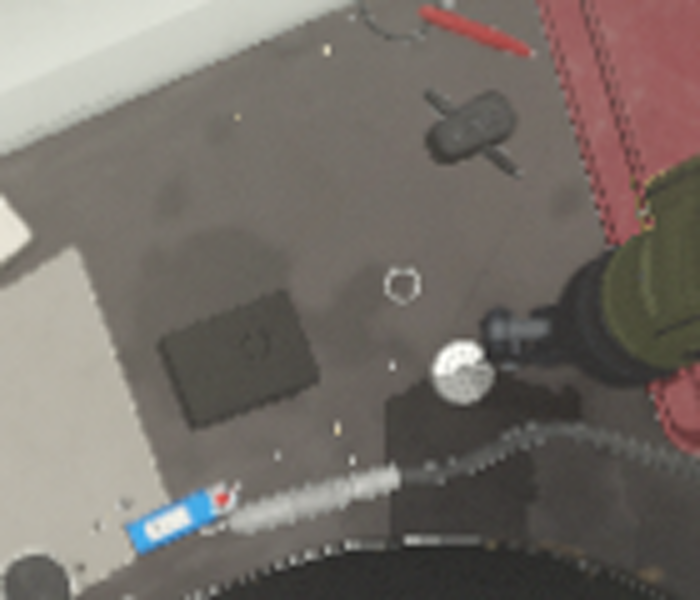

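servo_tool([
  [[0, -10.5, 0], [0, 0, 0], 60],
  [[0, -10.5, 0], [0, 0, 0], 60],
  [[0, -10.5, 0], [0, 0, 0], 60],
  [[0, -10.5, 0], [0, 0, 0], 60],
  [[0, -10.5, 0], [0, 0, 0], 60],
  [[0, -10.5, 0], [0, 0, 0], 60],
  [[0, -10.5, 0], [0, 0, 0], 60],
  [[0, -10.5, 0], [0, 0, 0], 60],
  [[0, -10.5, 0], [0, 0, 0], 60],
  [[0, -10.5, 0], [0, 0, 0], 60],
  [[0, -10.5, 0], [0, 0, 0], 60],
  [[0, -10.5, 0], [0, 0, 0], 60],
])

```text
time: 4.2
position: [547.7, 36.4, 122.2]
tcp_rot: [-1.431, 0.697, -0.682]
ft_force: [-0.1, -0.4, 0.4]
width: 59.7
```

servo_tool([
  [[0, -10.5, 0], [0, 0, 0], 60],
  [[0, -10.5, 0], [0, 0, 0], 60],
  [[0, -10.5, 0], [0, 0, 0], 60],
  [[0, -10.5, 0], [0, 0, 0], 60],
  [[0, -10.5, 0], [0, 0, 0], 60],
  [[0, 0, 0], [0, 0, 0], 60],
])

```text
time: 4.95
position: [547.4, 36.4, 121.8]
tcp_rot: [-1.543, -0.019, 0.014]
ft_force: [0.1, -0.1, 0.7]
width: 60.0
```

```bash
python3 go.py 545 65.3 60
```

```text
t 4.95 p [547.45  36.39 121.8 ] w 60.0 F [ 0.14 -0.05  0.67] q [ 0.05  0.34 -0.23  1.    0.03  0.03]
x [1.   0.02 0.  ] y [ 0.    0.03 -1.  ] z [-0.02  1.    0.03] zyaw 91.22
delta tool [-2.02 62.57 27.22] world [ -2.45  28.91 -61.8 ]
```

servo_tool([
  [[-1.6, 1.2, 0], [0, 0, 0], 60],
  [[0, 0, 0], [-2.4, 20, 28.9], 60],
  [[0, 0, 0], [0, 42, 0], 60],
  [[0, 0, 0], [0, 0, 0], 60],
])

```text
time: 5.45
position: [540.8, 65.2, 56.0]
tcp_rot: [-1.572, 0.004, 0.005]
ft_force: [0.1, 0.6, 0.1]
width: 60.1
```

```bash
python3 go.py 545 65.3 3
python3 - <<'E'
from cell import *
from h import *
for n in("top","side"):
    d=get_image(n); np.savez(f"{n}2.npz",**{k:np.array(v) for k,v in d.items()})
crop(load("side",2),320,180,120,110,6,"pics/s2.png");crop(load("top",2),380,150,100,80,7,"pics/t2.png")
E
```

```text
t 5.45 p [540.81  65.23  56.05] w 60.1 F [0.09 0.56 0.06] q [ 0.12  0.4  -0.33  0.85 -0.    0.12]
x [ 1.    0.   -0.01] y [-0.01 -0.   -1.  ] z [-0.  1. -0.] zyaw 90.03
delta tool [ 4.52 53.02  0.11] world [  4.19   0.07 -53.05]
```

View pics/s2.png

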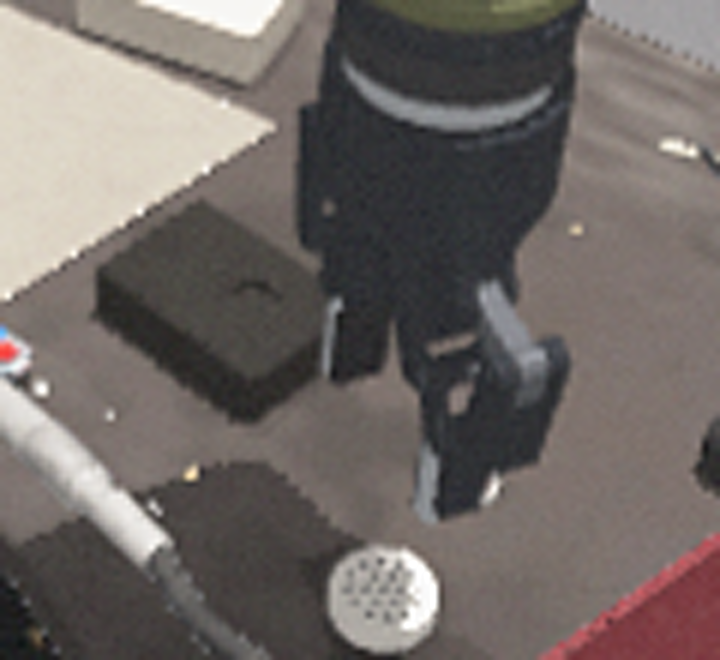

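View pics/t2.png

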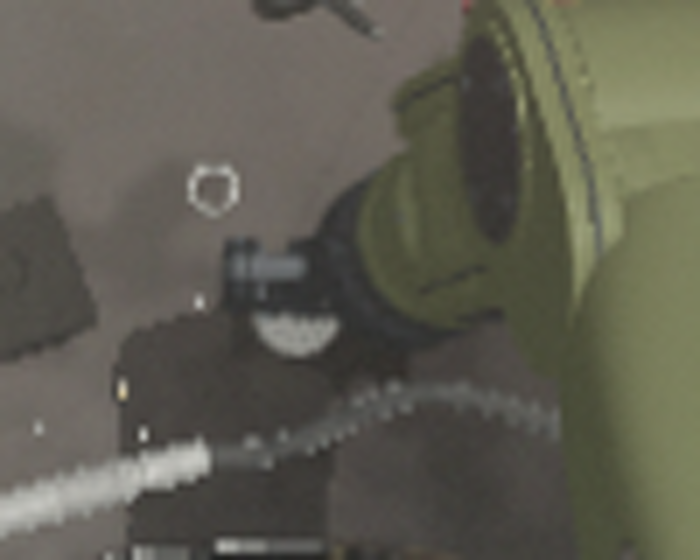

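servo_tool([
  [[0, 0, 0], [4.5, 25, 0], 60],
  [[0, 0, 0], [0, 18, 0], 60],
  [[0, 0, 0], [0, 10, 0], 60],
  [[0, 0, 0], [0, 0, 0], 60],
])

```text
time: 6.05
position: [548.1, 65.1, 5.2]
tcp_rot: [-1.571, -0.001, 0.002]
ft_force: [-0.3, 0.3, -0.1]
width: 60.2
```

```bash
python3 go.py 545 65.3 3
```

```text
t 6.05 p [548.07  65.09   5.16] w 60.2 F [-0.28  0.29 -0.09] q [ 0.12  0.46 -0.39  0.73 -0.    0.12]
x [ 1.  0. -0.] y [-0. -0. -1.] z [-0.  1. -0.] zyaw 90.1
delta tool [-3.07  2.16  0.21] world [-3.07  0.21 -2.16]
```

servo_tool([
  [[0, 0, 0], [-3, 2, 0], 60],
  [[0, 0, 0], [0, 0, 0], 38],
  [[0, 0, 0], [0, 0, 0], 30],
  [[0, 0, 0], [0, 0, 0], 30],
  [[0, 0, 0], [0, 0, 0], 30],
  [[0, 0, 0], [0, 0, 0], 30],
], grip_force=30)

```text
time: 6.8
position: [544.6, 65.3, 2.5]
tcp_rot: [-1.571, -0.001, 0.003]
ft_force: [-0.6, 0.6, 0.3]
width: 30.0
```

```bash
python3 go.py 549.2 216.2 36
```

```text
t 6.8 p [544.57  65.25   2.47] w 30.0 F [-0.65  0.57  0.34] q [ 0.12  0.46 -0.4   0.72  0.    0.12]
x [ 1.  0. -0.] y [-0. -0. -1.] z [-0.  1. -0.] zyaw 90.14
delta tool [  4.96 -33.55 150.93] world [  4.63 150.95  33.53]
```

```bash
cat > snap.py <<'E'
import sys
from cell import *
from h import *
i=sys.argv[1]
for n in("top","side"):
    d=get_image(n); np.savez(f"{n}{i}.npz",**{k:np.array(v) for k,v in d.items()})
a=[int(x) for x in sys.argv[2].split(",")]; b=[int(x) for x in sys.argv[3].split(",")]
A=load("top",i);B=load("side",i)
crop(A,*a,f"pics/t{i}.png");crop(B,*b,f"pics/s{i}.png")
E
python3 snap.py 3 380,150,100,80,7 340,180,110,110,6
```

```text
(no output)
```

View pics/s3.png

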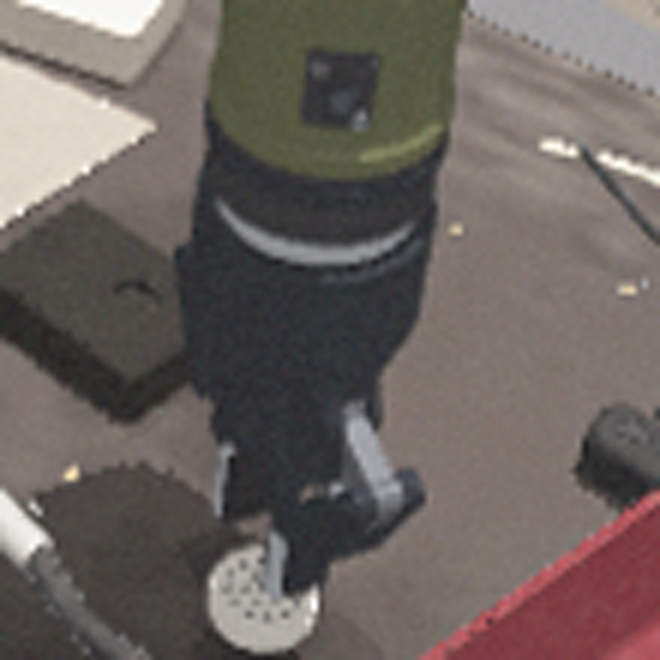

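View pics/t3.png

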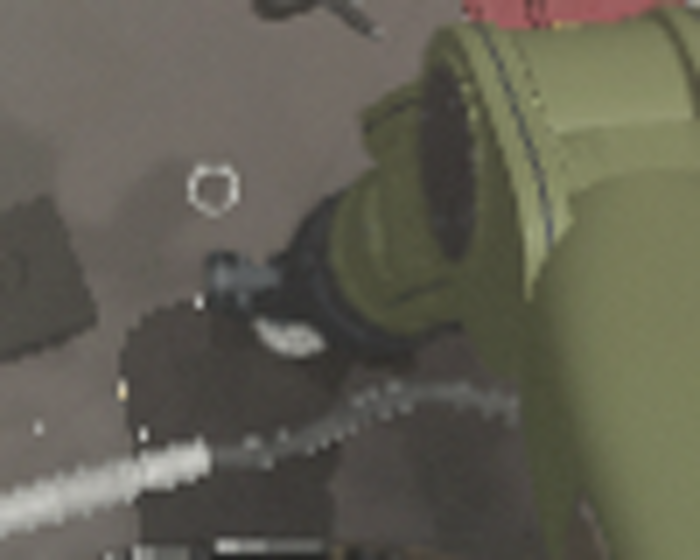

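Run:
```python
from h import *
s=load("side",3);t=load("top",3)
for P in([544.6,65,2.5],[544.6,50,2.5],[544.6,80,2.5],[544.6,50,20],[545,65,12]):
    a=proj(s,[P])[0];b=proj(t,[P])[0]; print(P,(a-[340,180])*6,(b-[380,150])*7)
```

```text
[544.6, 65, 2.5] [256.62960161 605.60981988] [293.94322322 309.58012052]
[544.6, 50, 2.5] [275.73673257 636.64852706] [324.93112684 310.23136399]
[544.6, 80, 2.5] [237.9882002  575.32702542] [262.91315594 308.92923911]
[544.6, 50, 20] [280.03774408 606.63679925] [332.69362783 306.01613442]
[545, 65, 12] [259.76703554 589.08164647] [297.94560911 306.46443586]
```

Run:
```python
from h import *
s=load("side",1)
for i,p,off,k in((1,[542,36.2,116.2],(300,140),4),(2,[540.8,65.2,56],(320,180),6),(3,[544.6,65.2,2.5],(340,180),6)):
    w={1:60,2:60,3:30}[i]
    for sg in(-1,1):
      for a in (0,20):
        P=np.array(p)+[0,sg*w/2,a]; print(i,P,(proj(s,[P])[0]-off)*k)
s3=load("side",3)
im=cv2.convertScaleAbs(s3["image"],alpha=2.2,beta=0)
cv2.imwrite("pics/s3b.png",cv2.resize(im[235:300,360:420],None,fx=10,fy=9,interpolation=cv2.INTER_CUBIC))
```

```text
1 [542.    6.2 116.2] [402.7464097  509.68149967]
1 [542.    6.2 136.2] [407.4991378  482.30676625]
1 [542.   66.2 116.2] [344.08256608 423.49296369]
1 [542.   66.2 136.2] [347.63715193 396.21961773]
2 [540.8  35.2  56. ] [419.75381423 577.03360387]
2 [540.8  35.2  76. ] [425.34081881 539.79139362]
2 [540.8  95.2  56. ] [340.96519165 453.95231545]
2 [540.8  95.2  76. ] [345.09493138 416.75414781]
3 [544.6  50.2   2.5] [275.47882984 636.2295797 ]
3 [544.6  50.2  22.5] [280.39893458 601.86615899]
3 [544.6  80.2   2.5] [237.7427158  574.92823389]
3 [544.6  80.2  22.5] [241.99529627 540.5213679 ]
```

View pics/s3b.png

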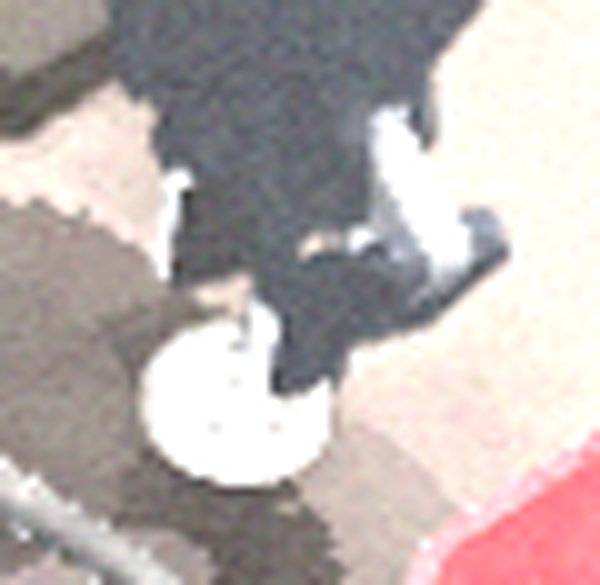

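Run:
```python
from h import *
np.set_printoptions(precision=1,suppress=True)
s=load("side",3)
def onplane(d,uv,ax,v):
    c,r=ray(d,*uv); return c+r*(v-c[ax])/r[ax]
for n,X,Y in(("Rstrip",258,388),("Rcorner",335,375),("Rin",275,388),("Lstrip",160,275),("Lcorner",185,285)):
    uv=(360+(X+.5)/10-.5,235+(Y+.5)/9-.5)
    print(n,np.array(uv),"x=533.6:",onplane(s,uv,0,533.6),"x=555.6",onplane(s,uv,0,555.6))
```

```text
Rstrip [385.4 277.7] x=533.6: [533.6  40.4  48.3] x=555.6 [555.6  73.2  -0.8]
Rcorner [393.1 276.2] x=533.6: [533.6  14.4  83.6] x=555.6 [555.6  45.3  37.2]
Rin [387.1 277.7] x=533.6: [533.6  34.3  55.5] x=555.6 [555.6  66.6   7. ]
Lstrip [375.6 265.1] x=533.6: [533.6  84.4  39.5] x=555.6 [555.6 120.4 -10.2]
Lcorner [378.1 266.2] x=533.6: [533.6  73.8  47.7] x=555.6 [555.6 109.   -1.4]
```

servo_tool([
  [[0, 0, 0], [0, 0, 0], 62],
  [[0, 0, 0], [0, 0, 0], 62],
  [[0, 0, 0], [0, 0, 0], 62],
  [[0, 0, 0], [0, 3, 0], 62],
  [[0, 0, 0], [0, 0, 0], 62],
])

```text
time: 7.52
position: [544.2, 65.2, -0.9]
tcp_rot: [-1.571, -0.0, 0.003]
ft_force: [0.2, 0.8, 0.8]
width: 62.0
```

```bash
python3 go.py 545 65.3 3;python3 snap.py 4 380,150,100,80,7 350,220,80,80,7
```

```text
t 7.53 p [544.2   65.2   -0.87] w 62.0 F [0.17 0.8  0.76] q [ 0.12  0.46 -0.4   0.71  0.    0.12]
x [ 1.  0. -0.] y [-0. -0. -1.] z [-0.  1. -0.] zyaw 90.14
delta tool [ 0.79 -3.87  0.1 ] world [0.8  0.1  3.87]
```

View pics/s4.png

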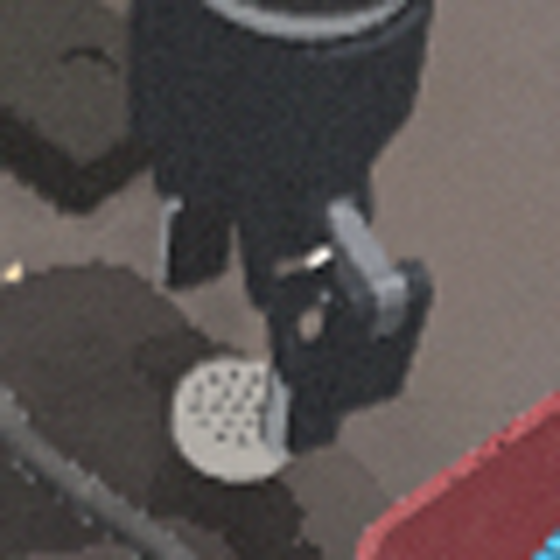

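Run:
```python
from h import *
np.set_printoptions(precision=1,suppress=True)
s=load("side",4)
def onplane(d,uv,ax,v):
    c,r=ray(d,*uv); return c+r*(v-c[ax])/r[ax]
for n,(X,Y),y in(("mid",(215,361),65.2),("R",(268,445),34),("R",(285,450),34),("L",(162,278),96),("Rlow",(335,440),25)):
    uv=(350+(X+.5)/7-.5,220+(Y+.5)/7-.5); print(n,uv,onplane(s,uv,1,y))
print(onplane(s,(383.5,278.2),1,65))
for z in(0,20,40):print(z,(proj(s,[[533,34,z],[533,96,z],[555,34,z],[555,96,z]])-[350,220])*7)
```

```text
mid (380.2857142857143, 271.14285714285717) [535.2  65.2  40.3]
R (387.85714285714283, 283.14285714285717) [537.3  34.   35.9]
R (390.2857142857143, 283.8571428571429) [543.7  34.   30.5]
L (372.7142857142857, 259.2857142857143) [531.9  96.   46.9]
Rlow (397.42857142857144, 282.42857142857144) [554.4  25.   41.2]
[545.5  65.   11.7]
0 [[241.7 518.6]
 [152.2 369.7]
 [305.3 497.2]
 [213.2 350.2]]
20 [[247.4 478.8]
 [156.4 329.7]
 [311.9 457.3]
 [218.1 310.2]]
40 [[253.3 437.7]
 [160.6 288.5]
 [318.7 416.2]
 [223.3 269. ]]
```

View pics/t4.png

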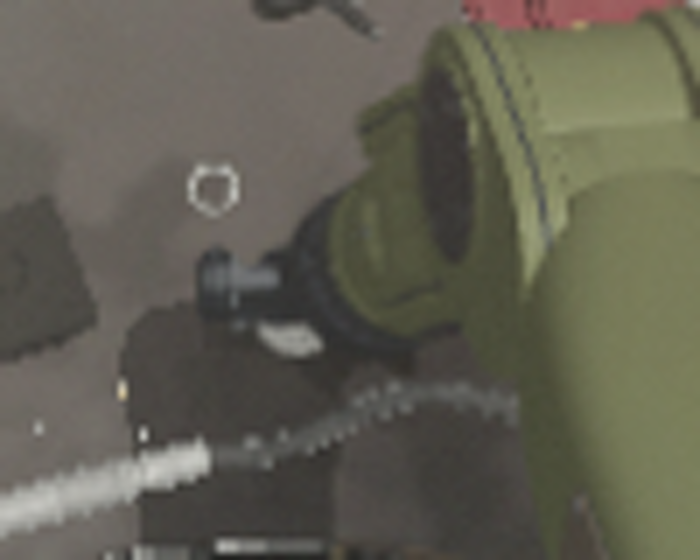

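servo_tool([
  [[0, 0, 0], [0, 5, 0], 62],
  [[0, 0, 0], [0, 5, 0], 62],
  [[0, 0, 0], [0, 5, 0], 62],
  [[0, 0, 0], [0, 0, 0], 62],
])

```text
time: 8.12
position: [543.9, 65.2, -16.2]
tcp_rot: [-1.571, 0.0, 0.004]
ft_force: [0.0, 0.3, -0.0]
width: 62.2
```

```bash
python3 go.py 545 65.3 3;python3 snap.py 5 380,150,100,80,7 350,220,80,80,7
```

```text
t 8.12 p [543.89  65.17 -16.17] w 62.2 F [ 0.04  0.26 -0.03] q [ 0.12  0.48 -0.42  0.67  0.    0.12]
x [ 1.  0. -0.] y [-0. -0. -1.] z [-0.  1. -0.] zyaw 90.14
delta tool [  1.06 -19.18   0.12] world [ 1.11  0.13 19.17]
```

View pics/s5.png

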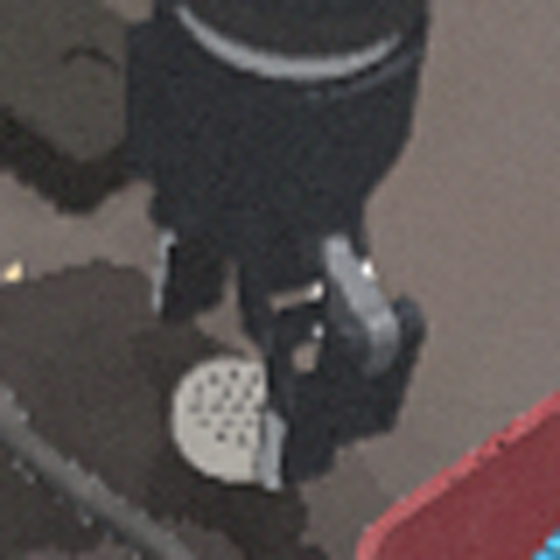

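servo_tool([
  [[0, 0, 0], [1, 4, 0], 62],
  [[0, 0, 0], [0, 3, 0], 62],
  [[0, 0, 0], [0, 3, 0], 62],
  [[0, 0, 0], [0, 0, 0], 62],
])

```text
time: 8.72
position: [545.1, 65.2, -25.8]
tcp_rot: [-1.571, -0.0, 0.004]
ft_force: [0.5, 0.1, 0.7]
width: 62.1
```

```bash
python3 go.py 545 65.3 3;python3 snap.py 6 380,150,100,80,7 350,220,80,80,7
```

```text
t 8.72 p [545.13  65.2  -25.84] w 62.1 F [0.52 0.12 0.69] q [ 0.12  0.49 -0.43  0.65 -0.    0.12]
x [ 1.  0. -0.] y [-0. -0. -1.] z [-0.  1. -0.] zyaw 90.14
delta tool [ -0.19 -28.84   0.1 ] world [-0.13  0.1  28.84]
```

View pics/s6.png

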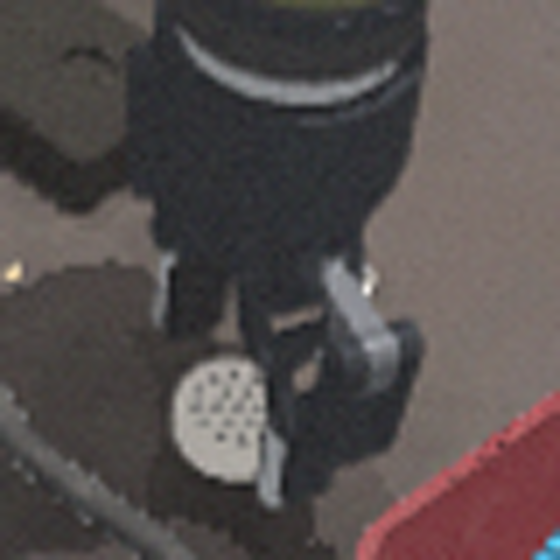

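servo_tool([
  [[0, 0, 0], [0, 0, 0], 45],
  [[0, 0, 0], [0, 0, 0], 32],
  [[0, 0, 0], [0, 0, 0], 32],
  [[0, 0, 0], [0, 0, 0], 32],
], grip_force=30)

```text
time: 9.32
position: [545.7, 65.3, -25.1]
tcp_rot: [-1.571, -0.001, 0.003]
ft_force: [-1.3, -0.1, 5.1]
width: 37.8
```

```bash
python3 go.py 549.2 216.2 9;python3 snap.py 7 380,150,100,80,7 350,220,80,80,7
```

```text
t 9.32 p [545.66  65.26 -25.11] w 37.8 F [-1.3  -0.11  5.09] q [ 0.12  0.49 -0.43  0.65  0.    0.12]
x [ 1.  0. -0.] y [-0. -0. -1.] z [-0.  1. -0.] zyaw 90.14
delta tool [  3.88 -34.12 150.93] world [  3.54 150.94  34.11]
```

View pics/s7.png

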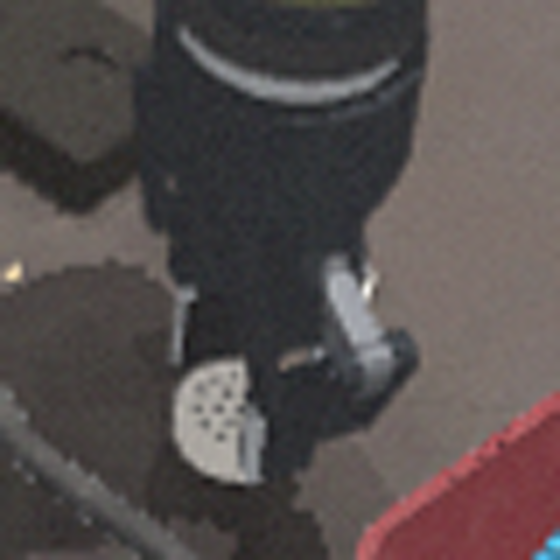

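servo_tool([
  [[0, 0, 0], [0, -10, 0], 32],
  [[0, 0, 0], [0, -15, 0], 32],
  [[0, 0, 0], [0, 0, 0], 32],
])

```text
time: 9.8
position: [547.3, 65.4, 1.2]
tcp_rot: [-1.571, -0.004, 0.0]
ft_force: [-0.8, -0.8, -0.1]
width: 37.2
```

```bash
python3 go.py 549.2 216.2 9;python3 snap.py 8 380,150,100,80,7 350,220,80,80,7
```

```text
t 9.8 p [547.26  65.44   1.17] w 37.2 F [-0.82 -0.76 -0.12] q [ 0.12  0.46 -0.4   0.71 -0.    0.12]
x [1. 0. 0.] y [ 0.  0. -1.] z [-0.  1.  0.] zyaw 90.14
delta tool [  2.33  -7.79 150.76] world [  1.94 150.76   7.83]
```

View pics/s8.png

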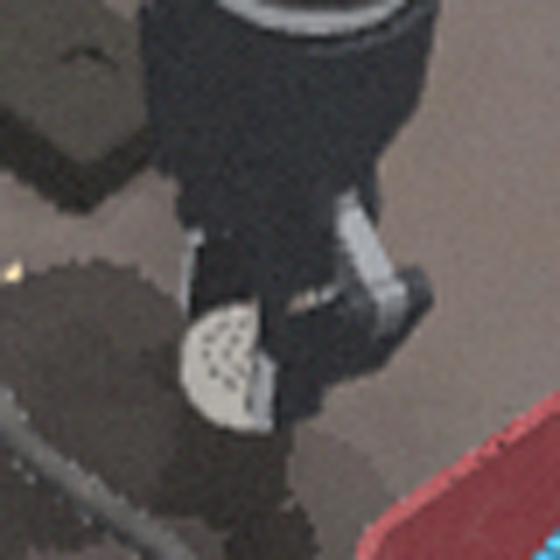

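servo_tool([
  [[0, 0, 0], [0, -25, 0], 32],
  [[0, 0, 0], [0, -10, 20], 32],
  [[0, 0, 0], [1, 0, 35], 32],
  [[0, 0, 0], [1, 0, 35], 32],
  [[0, 0, 0], [0, 0, 35], 32],
  [[0, 0, 0], [0, 0, 20], 32],
  [[0, 0, 0], [0, 0, 5.8], 32],
  [[0, 0, 0], [0, 10, 0], 32],
  [[0, 0, 0], [0, 10, 0], 32],
  [[0, 0, 0], [0, 0, 0], 32],
])

```text
time: 11.15
position: [545.9, 214.5, 12.9]
tcp_rot: [-1.572, 0.003, 0.004]
ft_force: [-0.5, 0.6, 0.2]
width: 37.7
```

```bash
python3 go.py 549.7 216.2 5;python3 snap.py 9 340,150,100,80,7 320,180,90,80,7
```

```text
t 11.15 p [545.85 214.51  12.94] w 37.7 F [-0.52  0.62  0.22] q [ 0.37  0.5  -0.28  0.79  0.    0.37]
x [ 1.  0. -0.] y [-0. -0. -1.] z [-0.  1. -0.] zyaw 90.06
delta tool [3.88 7.92 1.7 ] world [ 3.85  1.69 -7.94]
```

View pics/s9.png

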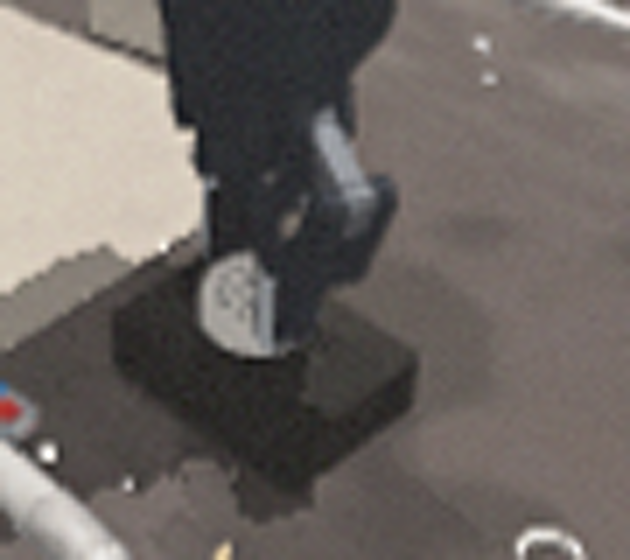

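View pics/t9.png

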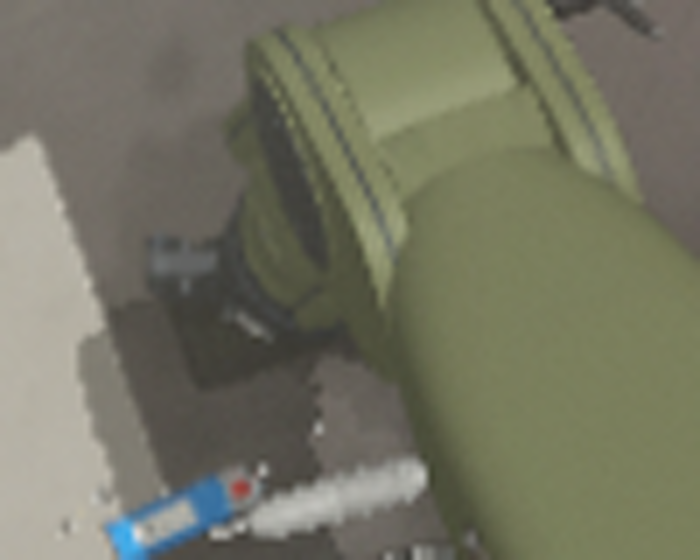

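servo_tool([
  [[0, 0, 0], [3.9, 3, 1.7], 32],
  [[0, 0, 0], [0, 3, 0], 32],
  [[0, 0, 0], [0, 0, 0], 32],
])

```text
time: 11.62
position: [550.9, 217.7, 8.2]
tcp_rot: [-1.571, -0.001, 0.003]
ft_force: [0.3, 0.0, -0.8]
width: 37.1
```

```bash
python3 go.py 549.7 216.2 3.9;python3 snap.py 10 340,150,100,80,7 320,180,90,80,7
```

```text
t 11.62 p [550.9  217.7    8.19] w 37.1 F [ 0.34  0.03 -0.78] q [ 0.38  0.51 -0.28  0.78  0.    0.37]
x [ 1.  0. -0.] y [-0. -0. -1.] z [-0.  1. -0.] zyaw 90.15
delta tool [-1.19  4.29 -1.49] world [-1.2  -1.5  -4.29]
```

View pics/s10.png

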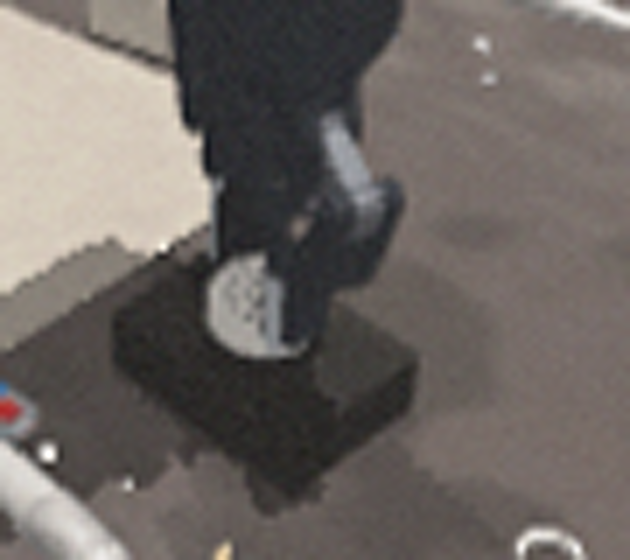

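servo_tool([
  [[0, 0, 0], [-1.1, 2, -1.4], 32],
  [[0, 0, 0], [0, 1, 0], 32],
  [[0, 0, 0], [0, 0, 0], 32],
  [[0, 0, 0], [0, 0, 0], 32],
])

```text
time: 12.22
position: [550.0, 216.4, 5.5]
tcp_rot: [-1.571, -0.001, 0.003]
ft_force: [-0.6, -0.4, -0.1]
width: 37.4
```

```bash
python3 go.py 549.7 216.2 3.9
```

```text
t 12.22 p [549.98 216.38   5.49] w 37.4 F [-0.58 -0.4  -0.1 ] q [ 0.37  0.51 -0.28  0.78  0.    0.37]
x [ 1.  0. -0.] y [-0. -0. -1.] z [-0.  1. -0.] zyaw 90.14
delta tool [-0.28  1.59 -0.18] world [-0.28 -0.18 -1.59]
```

servo_tool([
  [[0, 0, 0], [0, 1, 0], 32],
  [[0, 0, 0], [0, 0.7, 0], 32],
  [[0, 0, 0], [0, 0, 0], 32],
])

```text
time: 12.6
position: [549.9, 216.3, 3.7]
tcp_rot: [-1.571, -0.001, 0.003]
ft_force: [-0.1, -0.2, -0.0]
width: 37.9
```

servo_tool([
  [[0, 0, 0], [0, 1, 0], 32],
  [[0, 0, 0], [0, 0, 0], 32],
])

```text
time: 12.85
position: [550.0, 216.4, 3.4]
tcp_rot: [-1.571, -0.001, 0.003]
ft_force: [-1.8, -0.8, 4.5]
width: 37.7
```

servo_tool([
  [[0, 0, 0], [0, 0, 0], 44],
  [[0, 0, 0], [0, 0, 0], 54],
  [[0, 0, 0], [0, 0, 0], 56],
  [[0, 0, 0], [0, -15, 0], 56],
  [[0, 0, 0], [0, -35, 0], 56],
  [[0, 0, 0], [5, -10, -40], 45],
  [[0, 0, 0], [20, 0, -50], 36],
  [[0, 0, 0], [29, 0, -20], 36],
  [[0, 0, 0], [0, 20, 0], 36],
  [[0, 0, 0], [0, 0, 0], 36],
])

```text
time: 14.1
position: [603.3, 105.9, 42.2]
tcp_rot: [-1.571, 0.002, 0.004]
ft_force: [-0.3, 1.1, 0.5]
width: 36.1
```

```bash
python3 go.py 604.2 105.9 -26;python3 snap.py 11 340,130,120,90,6 320,180,110,100,6
```

```text
t 14.1 p [603.28 105.86  42.16] w 36.1 F [-0.32  1.09  0.53] q [ 0.17  0.51 -0.17  0.89  0.    0.17]
x [ 1.  0. -0.] y [-0. -0. -1.] z [-0.  1. -0.] zyaw 90.1
delta tool [ 1.18 68.16  0.08] world [  0.92   0.04 -68.16]
```

View pics/s11.png

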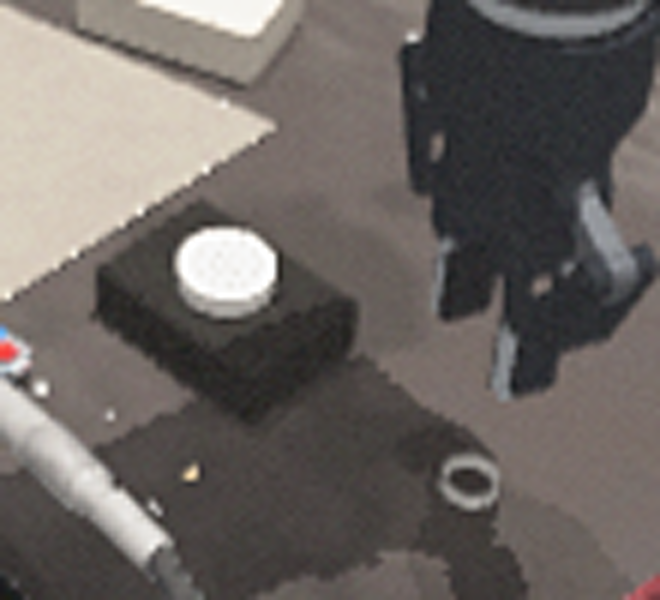

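View pics/t11.png

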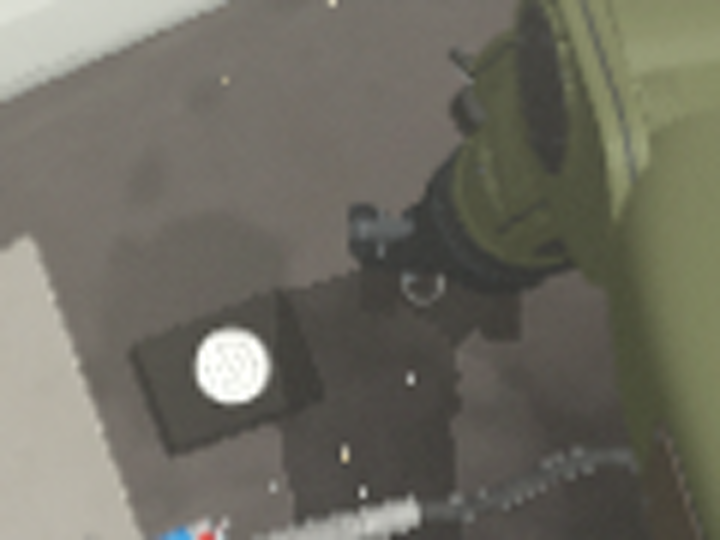

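```bash
cat > dm.py <<'E'
import sys
from meas import *
np.set_printoptions(precision=1,suppress=True)
i=sys.argv[1]; z=float(sys.argv[2]); g=tuple(float(x) for x in sys.argv[3].split(",")); thr=int(sys.argv[4])
R=[]
for n in("top","side"):
    d=load(n,i); near=proj(d,[g+(z,)])[0]
    h=cv2.cvtColor(d["image"],cv2.COLOR_BGR2HSV).astype(int)
    m=(h[...,2]>thr)&(h[...,1]<60)
    for o in blob(None,m,near,8)[:1]:
        print(n,o[0],np.array(o[2]),np.array(o[3]),onz(d,*o[1],z)[:2],onz(d,*o[2],z)[:2]); R.append(o[2])
if len(R)==2: print("tri",tri(load("top",i),R[0],load("side",i),R[1]))
E
python3 dm.py 11 41 549,216 165; python3 dm.py 11 6 604,106 105;python3 dm.py 3 6 604,106 125
```

```text
top 105.0 [378.3 190.6] [11.5 11.5] [549.1 216.3] [549.  216.3]
side 167.5 [357.3 224.4] [13.2 15.8] [548.6 213.3] [548.9 213.3]
tri (array([549.8, 215.9,  38.2]), np.float64(0.8422129055411932))
top 36.0 [410.  176.5] [6.3 6.8] [604.1 106.1] [603.4 106.2]
```

servo_tool([
  [[0, 0, 0], [1, 25, 0], 38],
  [[0, 0, 0], [0, 25, 0], 38],
  [[0, 0, 0], [0, 12, 0], 38],
  [[0, 0, 0], [0, 0, 0], 38],
  [[0, 0, 0], [0, 0, 0], 38],
])

```text
time: 14.82
position: [606.1, 106.8, -18.2]
tcp_rot: [-1.571, -0.003, 0.002]
ft_force: [0.2, -0.4, 1.2]
width: 37.6
```

```bash
python3 go.py 604.2 105.9 -30;python3 snap.py 12 340,130,120,90,6 360,220,80,70,8
```

```text
t 14.82 p [606.13 106.83 -18.16] w 37.6 F [ 0.19 -0.38  1.18] q [ 0.17  0.57 -0.24  0.75  0.    0.17]
x [1. 0. 0.] y [ 0.  0. -1.] z [-0.  1.  0.] zyaw 90.16
delta tool [-1.94 11.84 -0.92] world [ -1.93  -0.93 -11.84]
```

View pics/s12.png

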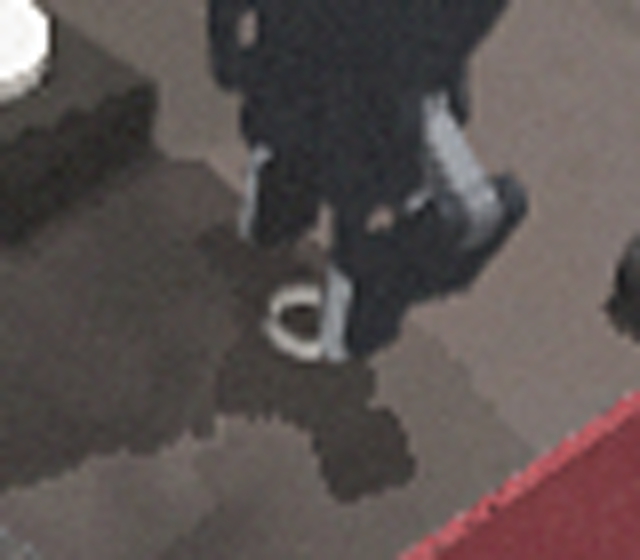

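servo_tool([
  [[0, 0, 0], [-1.9, 4, -0.9], 38],
  [[0, 0, 0], [0, 4, 0], 38],
  [[0, 0, 0], [0, 0, 0], 38],
  [[0, 0, 0], [0, 0, 0], 38],
])

```text
time: 15.42
position: [603.3, 105.6, -27.4]
tcp_rot: [-1.571, -0.001, 0.003]
ft_force: [-0.2, -0.3, 0.4]
width: 38.0
```

servo_tool([
  [[0, 0, 0], [0, 1.5, 0], 38],
  [[0, 0, 0], [0, 1, 0], 38],
  [[0, 0, 0], [0, 0, 0], 38],
])

```text
time: 15.8
position: [603.2, 105.6, -29.9]
tcp_rot: [-1.571, -0.001, 0.003]
ft_force: [-0.4, -0.8, 0.8]
width: 37.8
```

```bash
python3 go.py 604.2 105.9 -30;python3 snap.py 13 340,130,120,90,6 360,220,80,70,8
```

```text
t 15.8 p [603.19 105.58 -29.91] w 37.8 F [-0.38 -0.76  0.79] q [ 0.17  0.58 -0.26  0.73  0.    0.17]
x [ 1.  0. -0.] y [-0. -0. -1.] z [-0.  1. -0.] zyaw 90.15
delta tool [1.01 0.08 0.32] world [ 1.01  0.32 -0.09]
```

View pics/s13.png

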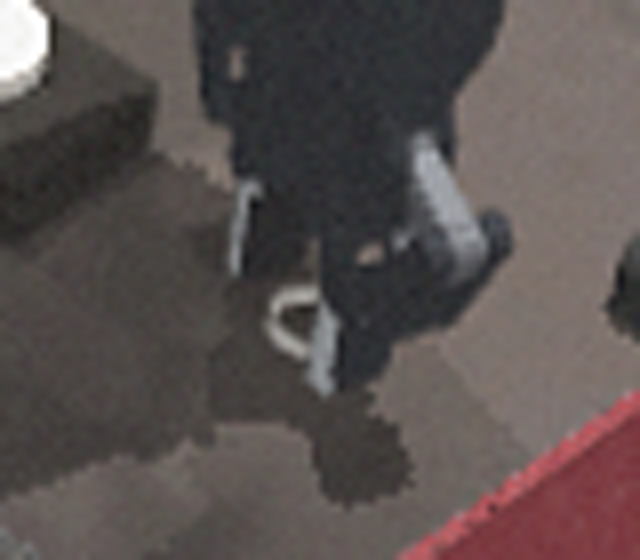

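Run:
```python
from h import *
s=load("side",13)
for X,Y in((318,392),(330,388)):
    uv=(360+(X+.5)/8-.5,220+(Y+.5)/8-.5); c,r=ray(s,*uv); print(c+r*(86.6-c[1])/r[1])
```

```text
[598.76115768  86.6         -3.47224463]
[602.64789821  86.6         -3.40710464]
```

servo_tool([
  [[0, 0, 0], [0.8, 0, 0.3], 28],
  [[0, 0, 0], [0, 0, 0], 18],
  [[0, 0, 0], [0, 0, 0], 16],
  [[0, 0, 0], [0, 0, 0], 16],
], grip_force=25)

```text
time: 16.4
position: [604.3, 106.0, -29.6]
tcp_rot: [-1.571, -0.001, 0.003]
ft_force: [0.4, 0.1, 2.8]
width: 19.6
```

```bash
python3 go.py 549.4 216 12;python3 snap.py 14 340,130,120,90,6 360,220,80,70,8
```

```text
t 16.4 p [604.3  105.97 -29.62] w 19.6 F [0.41 0.08 2.8 ] q [ 0.17  0.58 -0.26  0.73  0.    0.17]
x [ 1.  0. -0.] y [-0. -0. -1.] z [-0.  1. -0.] zyaw 90.14
delta tool [-54.66 -41.57 110.17] world [-54.9  110.03  41.62]
```

View pics/s14.png

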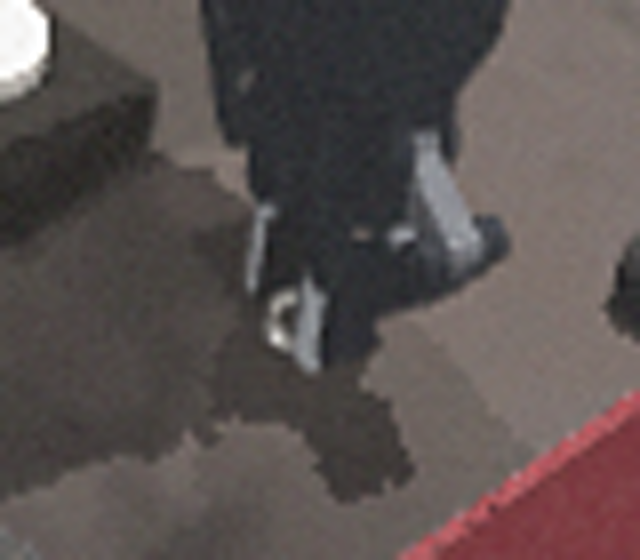

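servo_tool([
  [[0, 0, 0], [0, -20, 0], 16],
  [[0, 0, 0], [0, -45, 0], 16],
  [[0, 0, 0], [-5, -10, 15], 16],
  [[0, 0, 0], [-20, 0, 40], 16],
  [[0, 0, 0], [-20, 0, 40], 16],
  [[0, 0, 0], [-9.8, 0, 15], 16],
  [[0, 0, 0], [0, 0, 0], 16],
  [[0, 0, 0], [0, 20, 0], 16],
  [[0, 0, 0], [0, 0, 0], 16],
  [[0, 0, 0], [0, 0, 0], 16],
])

```text
time: 17.75
position: [549.6, 214.8, 25.4]
tcp_rot: [-1.571, 0.0, 0.002]
ft_force: [0.7, -0.8, 0.4]
width: 19.3
```

```bash
python3 go.py 549.6 216.1 11;python3 snap.py 15 340,150,100,80,7 320,180,90,80,7
```

```text
t 17.75 p [549.6  214.83  25.36] w 19.3 F [ 0.75 -0.85  0.41] q [ 0.37  0.49 -0.26  0.82 -0.    0.37]
x [ 1.  0. -0.] y [-0. -0. -1.] z [-0.  1. -0.] zyaw 90.06
delta tool [ 0.02 14.36  1.27] world [ -0.     1.27 -14.36]
```

View pics/s15.png

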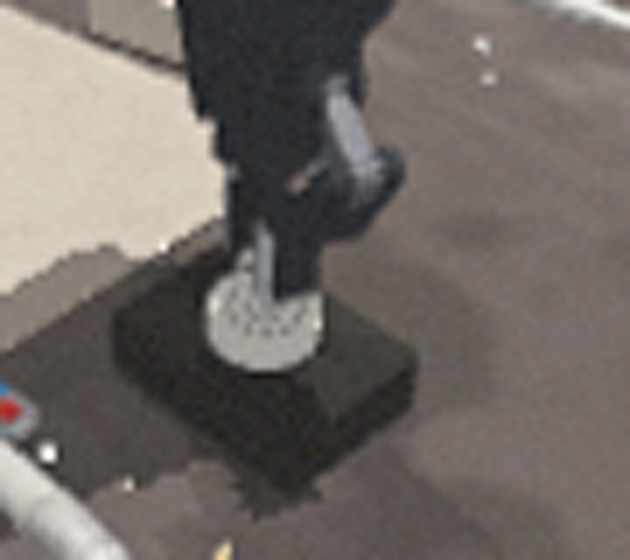

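servo_tool([
  [[0, 0, 0], [0, 6, 1.3], 16],
  [[0, 0, 0], [0, 5, 0], 16],
  [[0, 0, 0], [0, 1, 0], 16],
  [[0, 0, 0], [0, 0, 0], 16],
  [[0, 0, 0], [0, 0, 0], 16],
])

```text
time: 18.48
position: [549.2, 217.1, 13.4]
tcp_rot: [-1.571, -0.001, 0.003]
ft_force: [0.3, -0.8, -0.4]
width: 19.8
```

```bash
python3 go.py 549.6 216.1 11
```

```text
t 18.48 p [549.18 217.12  13.35] w 19.8 F [ 0.26 -0.79 -0.35] q [ 0.38  0.5  -0.27  0.79  0.    0.37]
x [ 1.  0. -0.] y [-0. -0. -1.] z [-0.  1. -0.] zyaw 90.14
delta tool [ 0.42  2.35 -1.02] world [ 0.42 -1.02 -2.35]
```

servo_tool([
  [[0, 0, 0], [0.4, 1, -1], 16],
  [[0, 0, 0], [0, 1, 0], 16],
  [[0, 0, 0], [0, 0, 0], 16],
])

```text
time: 18.85
position: [549.4, 216.0, 11.2]
tcp_rot: [-1.571, -0.001, 0.003]
ft_force: [-0.0, -1.2, 0.9]
width: 19.6
```

servo_tool([
  [[0, 0, 0], [0, 0.8, 0], 16],
  [[0, 0, 0], [0, 0, 0], 16],
])

```text
time: 19.1
position: [549.5, 216.1, 10.9]
tcp_rot: [-1.571, -0.001, 0.003]
ft_force: [-2.3, 0.1, 3.6]
width: 19.3
```

servo_tool([
  [[0, 0, 0], [0, 0, 0], 26],
  [[0, 0, 0], [0, 0, 0], 34],
  [[0, 0, 0], [0, -10, 0], 36],
  [[0, 0, 0], [0, -30, 0], 45],
  [[0, 0, 0], [0, -35, 0], 70],
  [[0, 0, 0], [-38, 0, 33], 70],
  [[0, 0, 0], [-38, 0, 33], 70],
  [[0, 0, 0], [-38, 0, 33], 70],
  [[0, 0, 0], [-40, 0, 34], 70],
  [[0, 0, 0], [0, 0, 0], 70],
  [[0, 0, 0], [0, 0, 0], 70],
])

```text
time: 20.48
position: [395.6, 348.9, 86.2]
tcp_rot: [-1.571, -0.002, 0.003]
ft_force: [0.3, -0.6, 1.0]
width: 70.2
```

```bash
python3 go.py 395.3 349 -10;python3 snap.py 16 290,150,120,110,6 240,140,150,110,5; python3 dm.py 16 47 549,216 140
```

```text
t 20.48 p [395.63 348.9   86.18] w 70.2 F [ 0.33 -0.56  1.04] q [ 0.72  0.34 -0.34  0.9   0.    0.72]
x [ 1.  0. -0.] y [-0.  0. -1.] z [-0.  1.  0.] zyaw 90.18
delta tool [-0.31 96.18  0.09] world [ -0.33   0.1  -96.18]
top 107.0 [378.3 190.5] [11.5 11.9] [548.5 216.9] [548.5 216.9]
side 185.0 [357.1 224.6] [14.3 16.1] [545.1 206.8] [545.3 207. ]
tri (array([549.8, 215.9,  37.3]), np.float64(0.02409052264386719))
```

View pics/s16.png

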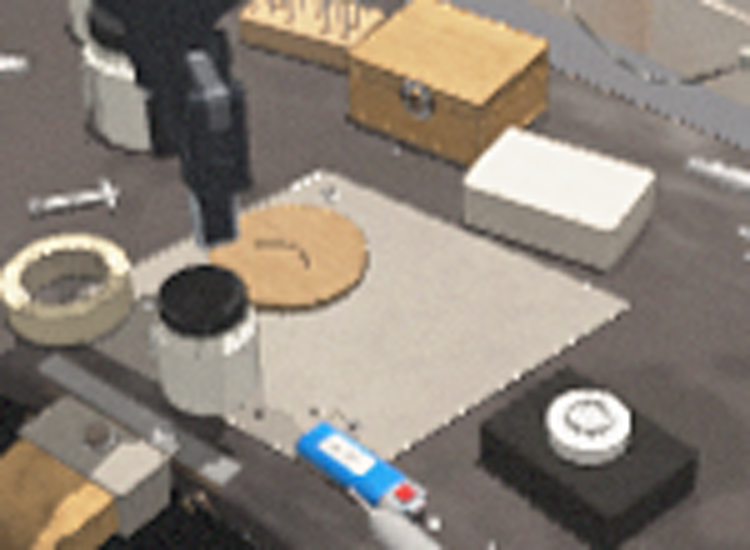

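View pics/t16.png

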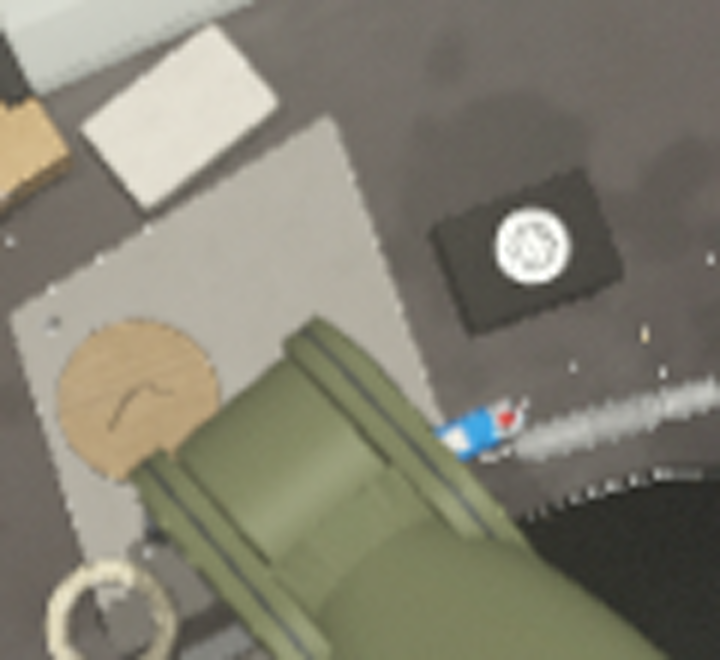

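servo_tool([
  [[0, 0, 0], [0, 30, 0], 70],
  [[0, 0, 0], [0, 20, 0], 70],
  [[0, 0, 0], [0, 0, 0], 70],
  [[0, 0, 0], [0, 0, 0], 70],
])

```text
time: 21.08
position: [396.2, 348.5, 36.2]
tcp_rot: [-1.57, -0.0, 0.001]
ft_force: [-0.2, -0.7, 0.0]
width: 69.9
```

```bash
python3 go.py 395.3 349 -10;python3 snap.py 17 290,150,120,110,6 240,160,100,80,7
```

```text
t 21.07 p [396.22 348.54  36.24] w 69.9 F [-0.16 -0.67  0.03] q [ 0.72  0.39 -0.41  0.77  0.    0.72]
x [ 1.  0. -0.] y [-0.  0. -1.] z [-0.  1.  0.] zyaw 90.06
delta tool [-0.89 46.24  0.45] world [ -0.92   0.46 -46.24]
```

View pics/s17.png

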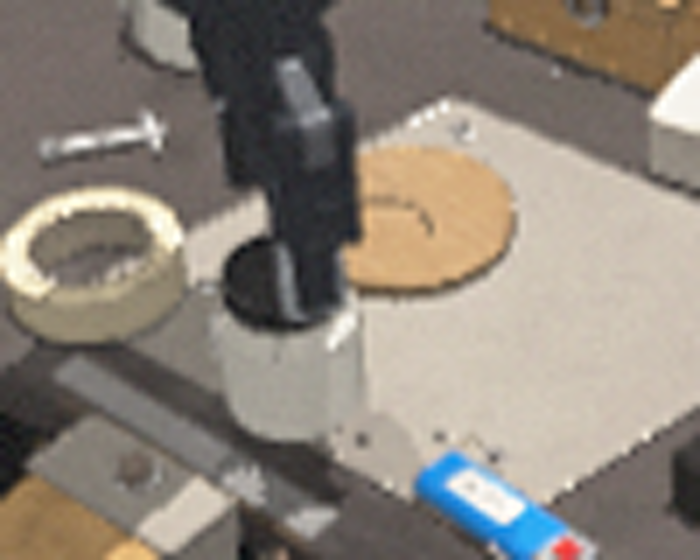

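servo_tool([
  [[0, 0, 0], [-0.9, 8, 0.4], 70],
  [[0, 0, 0], [0, 8, 0], 70],
  [[0, 0, 0], [0, 0, 0], 70],
])

```text
time: 21.55
position: [393.5, 348.5, 18.7]
tcp_rot: [-1.572, 0.0, 0.004]
ft_force: [0.4, -0.1, 0.1]
width: 69.7
```

servo_tool([
  [[0, 0, 0], [0, 12, 0], 70],
  [[0, 0, 0], [0, 12, 0], 70],
  [[0, 0, 0], [0, 6, 0], 70],
  [[0, 0, 0], [0, 0, 0], 70],
])

```text
time: 22.05
position: [393.6, 348.5, -11.2]
tcp_rot: [-1.572, 0.0, 0.004]
ft_force: [-0.1, 0.7, -0.3]
width: 70.0
```

```bash
python3 go.py 395.3 349 -10;python3 snap.py 18 290,150,120,110,6 240,160,100,80,7
```

```text
t 22.05 p [393.63 348.54 -11.19] w 70.0 F [-0.08  0.66 -0.29] q [ 0.72  0.44 -0.47  0.66  0.    0.72]
x [ 1.  0. -0.] y [-0. -0. -1.] z [-0.  1. -0.] zyaw 90.14
delta tool [ 1.67 -1.19  0.45] world [1.67 0.46 1.19]
```

View pics/s18.png

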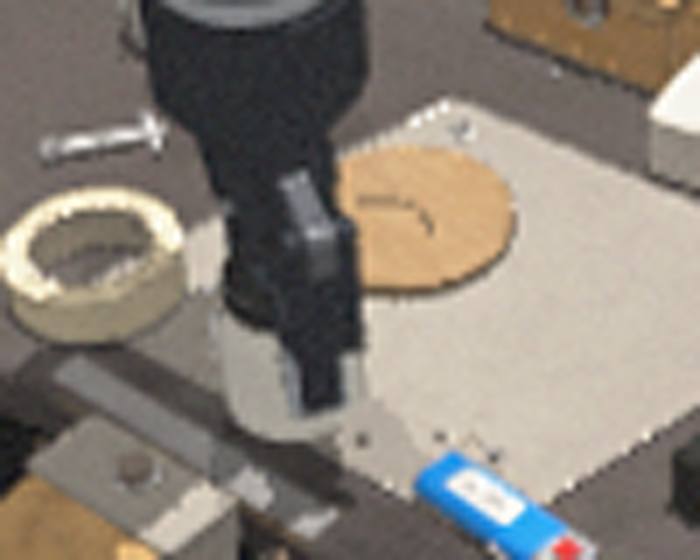

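servo_tool([
  [[0, 0, 0], [1.6, 0, 0.4], 60],
  [[0, 0, 0], [0, 0, 0], 44],
  [[0, 0, 0], [0, 0, 0], 44],
  [[0, 0, 0], [0, 0, 0], 44],
  [[0, 0, 0], [0, 0, 0], 44],
], grip_force=40)

```text
time: 22.78
position: [396.6, 349.9, -9.6]
tcp_rot: [-1.57, -0.002, 0.002]
ft_force: [0.5, -0.8, 5.1]
width: 49.9
```

```bash
python3 go.py 463.6 428.6 20
```

```text
t 22.77 p [396.57 349.89  -9.63] w 49.9 F [ 0.47 -0.81  5.08] q [ 0.72  0.44 -0.46  0.66  0.    0.72]
x [1. 0. 0.] y [ 0.  0. -1.] z [-0.  1.  0.] zyaw 90.14
delta tool [ 67.23 -29.56  78.57] world [67.03 78.71 29.63]
```

servo_tool([
  [[0, 0, 0], [0, -12, 0], 44],
  [[0, 0, 0], [0, -20, 0], 44],
  [[0, 0, 0], [10, 0, 12], 44],
  [[0, 0, 0], [20, 0, 24], 44],
  [[0, 0, 0], [20, 0, 24], 44],
  [[0, 0, 0], [12, 0, 13], 44],
  [[0, 0, 0], [6, 0, 5.7], 44],
  [[0, 0, 0], [0, 0, 0], 44],
  [[0, 0, 0], [0, 8, 0], 44],
  [[0, 0, 0], [0, 0, 0], 44],
  [[0, 0, 0], [0, 0, 0], 44],
])

```text
time: 24.15
position: [463.2, 427.8, 13.4]
tcp_rot: [-1.572, -0.0, 0.003]
ft_force: [-0.7, -0.7, -0.8]
width: 50.0
```

```bash
python3 go.py 464.6 428.6 -2.6; python3 snap.py 19 290,150,120,110,6 240,140,100,80,7
```

```text
t 24.15 p [463.17 427.79  13.37] w 50.0 F [-0.65 -0.7  -0.78] q [ 0.75  0.56 -0.16  0.85  0.    0.74]
x [ 1.  0. -0.] y [-0. -0. -1.] z [-0.  1. -0.] zyaw 90.14
delta tool [ 1.46 15.97  0.82] world [  1.43   0.81 -15.97]
```

View pics/s19.png

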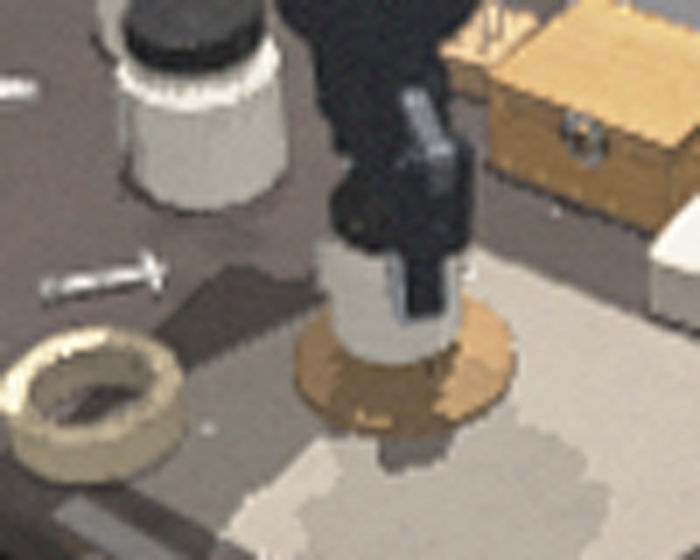

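View pics/t19.png

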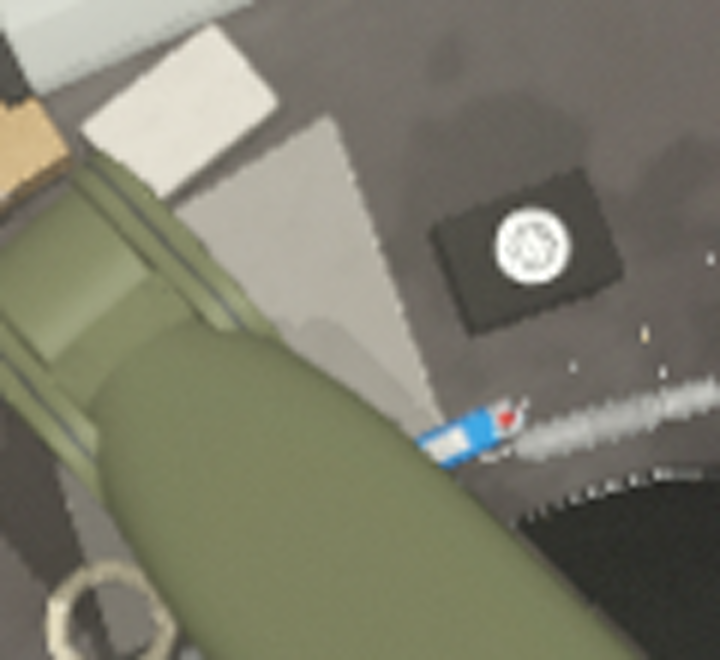

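servo_tool([
  [[0, 0, 0], [1.4, 6, 0.8], 44],
  [[0, 0, 0], [0, 4, 0], 44],
  [[0, 0, 0], [0, 2, 0], 44],
  [[0, 0, 0], [0, 0, 0], 44],
  [[0, 0, 0], [0, 0, 0], 44],
])

```text
time: 24.88
position: [465.1, 429.2, 1.6]
tcp_rot: [-1.571, -0.001, 0.003]
ft_force: [-0.7, 0.4, -1.2]
width: 49.5
```

```bash
python3 go.py 464.6 428.6 -2.6
```

```text
t 24.88 p [465.11 429.21   1.59] w 49.5 F [-0.66  0.42 -1.22] q [ 0.74  0.58 -0.17  0.82  0.    0.74]
x [ 1.  0. -0.] y [-0. -0. -1.] z [-0.  1. -0.] zyaw 90.14
delta tool [-0.5   4.19 -0.61] world [-0.51 -0.61 -4.19]
```

servo_tool([
  [[0, 0, 0], [-0.5, 1.5, -0.6], 44],
  [[0, 0, 0], [0, 1, 0], 44],
  [[0, 0, 0], [0, 0, 0], 44],
])

```text
time: 25.25
position: [464.5, 428.4, -1.1]
tcp_rot: [-1.571, -0.001, 0.003]
ft_force: [-0.4, 0.1, -0.9]
width: 49.9
```

servo_tool([
  [[0, 0, 0], [0, 1, 0], 44],
  [[0, 0, 0], [0, 0, 0], 44],
])

```text
time: 25.5
position: [464.5, 428.5, -2.1]
tcp_rot: [-1.571, -0.001, 0.003]
ft_force: [-0.3, 0.1, -0.7]
width: 49.8
```

servo_tool([
  [[0, 0, 0], [0, 1, 0], 44],
  [[0, 0, 0], [0, 0, 0], 44],
])

```text
time: 25.75
position: [464.6, 428.6, -2.5]
tcp_rot: [-1.571, -0.001, 0.003]
ft_force: [-1.1, -1.9, 3.5]
width: 49.8
```

servo_tool([
  [[0, 0, 0], [0, 0, 0], 58],
  [[0, 0, 0], [0, 0, 0], 70],
  [[0, 0, 0], [0, 0, 0], 70],
  [[0, 0, 0], [0, -20, 0], 70],
  [[0, 0, 0], [0, -40, 0], 70],
  [[0, 0, 0], [0, -50, 0], 70],
  [[0, 0, 0], [0, 0, -50], 50],
  [[0, 0, 0], [-20, 0, -50], 40],
  [[0, 0, 0], [-20, 0, -50], 40],
  [[0, 0, 0], [0, 0, -50], 40],
  [[0, 0, 0], [0, 0, -50], 40],
  [[0, 0, 0], [0, 0, 0], 40],
])

```text
time: 27.25
position: [424.4, 175.6, 107.2]
tcp_rot: [-1.572, 0.003, 0.0]
ft_force: [0.2, -0.3, 0.7]
width: 39.8
```

```bash
python3 go.py 440 262 -26; python3 snap.py 20 290,150,120,110,6 240,140,140,110,5
```

```text
t 27.25 p [424.39 175.61 107.17] w 39.8 F [ 0.19 -0.32  0.65] q [ 0.39  0.21 -0.46  0.9  -0.    0.39]
x [ 1. -0. -0.] y [-0. -0. -1.] z [ 0.  1. -0.] zyaw 89.88
delta tool [ 15.73 133.04  86.56] world [  15.61   86.39 -133.17]
```

View pics/s20.png

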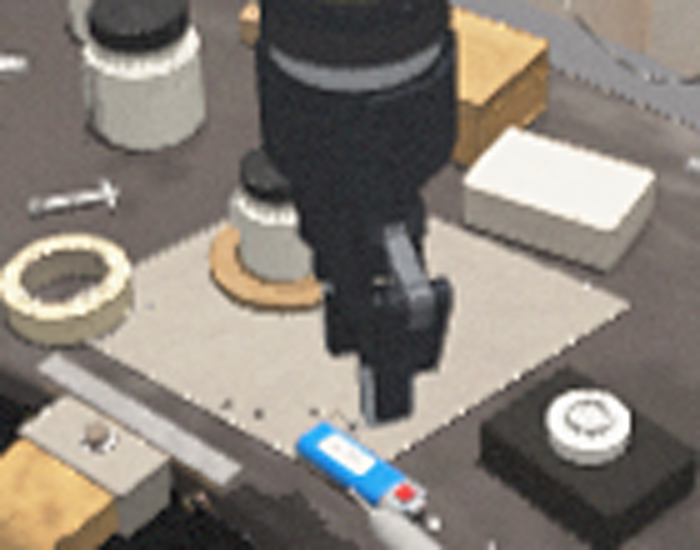

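View pics/t20.png

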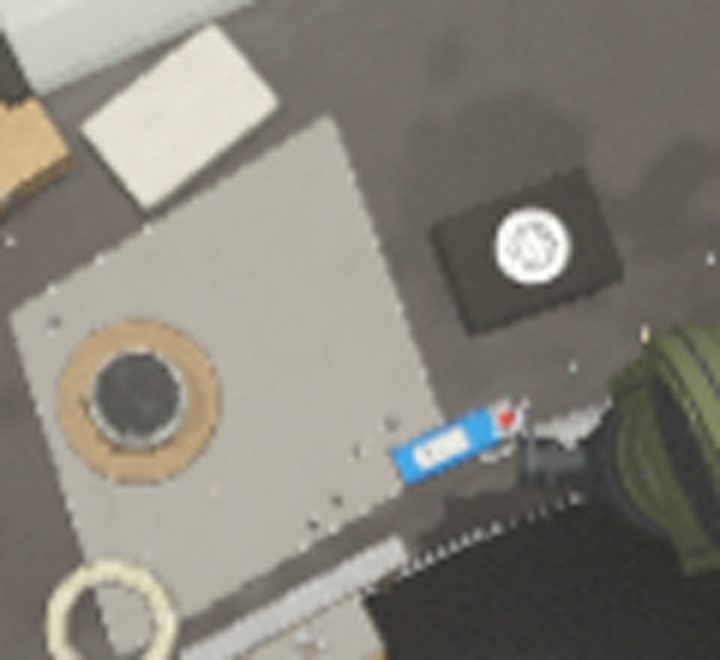

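Run:
```python
from h import *
np.set_printoptions(precision=1,suppress=True)
t=load("top",20);s=load("side",0)
g=lambda X,Y:(290+(X+.5)/6-.5,150+(Y+.5)/6-.5)
for n,p in(("bl",(393,452)),("bl2",(407,485)),("red",(507,418)),("tip1",(515,402)),("tip2",(524,425)),("needle",(485,457))): print(n,onz(t,*g(*p),13)[:2])
gs=lambda X,Y:(260+(X+.5)/10-.5,185+(Y+.5)/10-.5)
for n,p in(("bl far",(445,398)),("bl near",(398,437)),("red",(608,535)),("tip far",(648,540)),("tip near",(565,548)),("needle",(505,530)),("body",(545,570))): print(n,onz(s,*gs(*p),13)[:2], onz(s,*gs(*p),3)[:2])
for nm,i in(("top",20),("side",0)):
    d=load(nm,i);h=cv2.cvtColor(d["image"],cv2.COLOR_BGR2HSV).astype(int)
    m=((h[...,1]>100)&(h[...,0]>90)&(h[...,0]<120)).astype(np.uint8)
    x0,y0,x1,y1=(350,210,385,240) if nm=="top" else (290,215,335,250)
    q=np.zeros_like(m);q[y0:y1,x0:x1]=m[y0:y1,x0:x1]
    ys,xs=np.nonzero(q);W=np.array([onz(d,x,y,13)[:2] for x,y in zip(xs,ys)],np.float32)
    r=cv2.minAreaRect(W);print(nm,r);vx,vy,*_=cv2.fitLine(W,cv2.DIST_L2,0,.01,.01).ravel();print(np.degrees(np.arctan2(vy,vx)))
```

```text
bl [437.  288.8]
bl2 [419.  280.8]
red [456.9 226.3]
tip1 [465.8 222. ]
tip2 [453.2 216.9]
needle [435.2 238.2]
bl far [436.8 288.4] [439.6 298.2]
bl near [421.3 279.5] [424.  289.2]
red [458.4 228.5] [461.6 237.5]
tip far [466.9 223.4] [470.2 232.3]
tip near [447.2 228.3] [450.2 237.3]
needle [435.6 239.3] [438.4 248.5]
body [440.1 223.2] [443.1 232.2]
top ((440.5946960449219, 259.4124755859375), (20.61977767944336, 56.22901153564453), 27.561817169189453)
-62.91965
side ((439.3675842285156, 257.7398681640625), (25.640365600585938, 58.93293762207031), 26.144433975219727)
-61.3976
```

servo_tool([
  [[0, 10.5, 0], [0, 0, 0], 34],
  [[0, 10.5, 0], [0, 0, 0], 34],
  [[0, 10.5, 0], [0, 0, 0], 34],
  [[0, 10.5, 0], [0, 0, 0], 34],
  [[0, 10.5, 0], [0, 0, 0], 34],
  [[0, 10.5, 0], [0, 0, 0], 34],
  [[0, 0.4, 0], [-25, 20, 17], 34],
  [[0, 0, 0], [-30, 20, 20], 34],
  [[0, 0, 0], [-18, 20, 15], 34],
  [[0, 0, 0], [0, 20, 0], 34],
  [[0, 0, 0], [0, 0, 0], 34],
  [[0, 0, 0], [0, 0, 0], 34],
])

```text
time: 28.85
position: [438.7, 268.0, 27.5]
tcp_rot: [-1.395, 0.859, -0.857]
ft_force: [0.7, 0.1, 0.0]
width: 33.8
```

```bash
python3 go.py 438.4 264.8 -26; python3 snap.py 21 290,150,120,110,6 270,180,80,70,8
```

```text
t 28.85 p [438.75 267.96  27.48] w 33.8 F [0.69 0.13 0.01] q [ 0.55  0.38 -0.45  0.74  0.    1.65]
x [ 0.45 -0.89 -0.  ] y [-0.  0. -1.] z [ 0.89  0.45 -0.  ] zyaw 26.8
delta tool [ 2.7  53.48 -1.7 ] world [ -0.35  -3.16 -53.48]
```

View pics/s21.png

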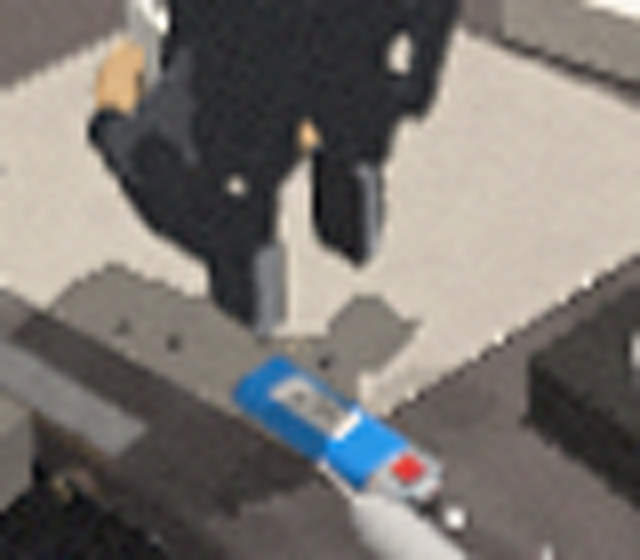

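servo_tool([
  [[0, 0, 0], [2.7, 15, -1.7], 34],
  [[0, 0, 0], [0, 15, 0], 34],
  [[0, 0, 0], [0, 8, 0], 34],
  [[0, 0, 0], [0, 0, 0], 34],
  [[0, 0, 0], [0, 0, 0], 34],
])

```text
time: 29.58
position: [438.5, 264.1, -10.7]
tcp_rot: [-1.395, 0.86, -0.858]
ft_force: [0.8, 0.5, -0.5]
width: 34.0
```

```bash
python3 go.py 438.4 264.8 -26; python3 snap.py 22 290,150,120,110,6 270,180,80,70,8
```

```text
t 29.57 p [438.52 264.08 -10.65] w 34.0 F [ 0.84  0.51 -0.51] q [ 0.54  0.42 -0.51  0.64  0.    1.65]
x [ 0.45 -0.89 -0.  ] y [-0.  0. -1.] z [ 0.89  0.45 -0.  ] zyaw 26.74
delta tool [-0.69 15.35  0.23] world [ -0.12   0.72 -15.35]
```

View pics/s22.png

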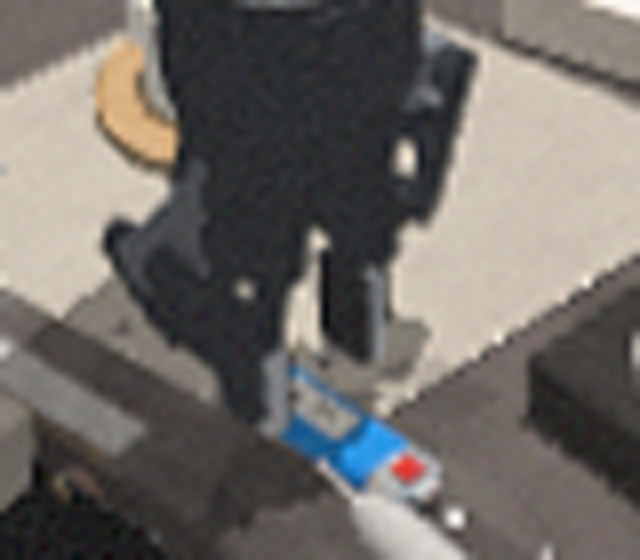

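servo_tool([
  [[0, 0, 0], [-0.5, 6, 0], 34],
  [[0, 0, 0], [0, 4, 0], 34],
  [[0, 0, 0], [0, 0, 0], 34],
])

```text
time: 30.05
position: [437.5, 264.0, -21.4]
tcp_rot: [-1.396, 0.86, -0.858]
ft_force: [0.4, 0.1, -0.2]
width: 33.9
```

servo_tool([
  [[0, 0, 0], [0, 2, 0], 34],
  [[0, 0, 0], [0, 2, 0], 34],
  [[0, 0, 0], [0, 0, 0], 34],
])

```text
time: 30.42
position: [437.8, 264.3, -25.1]
tcp_rot: [-1.396, 0.86, -0.858]
ft_force: [-0.5, 0.9, -0.2]
width: 33.4
```

servo_tool([
  [[0, 0, 0], [0, 0, 0], 26],
  [[0, 0, 0], [0, 0, 0], 17],
  [[0, 0, 0], [0, 0, 0], 17],
  [[0, 0, 0], [0, 0, 0], 17],
], grip_force=35)

```text
time: 30.92
position: [438.2, 264.4, -24.7]
tcp_rot: [-1.395, 0.86, -0.858]
ft_force: [-1.1, -0.1, 3.2]
width: 20.9
```

```bash
python3 go.py 506.4 322.4 0; python3 snap.py 23 290,150,120,110,6 270,180,80,70,8
```

```text
t 30.93 p [438.16 264.45 -24.65] w 20.9 F [-1.12 -0.09  3.24] q [ 0.54  0.44 -0.52  0.61  0.    1.65]
x [ 0.45 -0.89 -0.  ] y [-0.  0. -1.] z [ 0.89  0.45 -0.  ] zyaw 26.74
delta tool [-21.06 -24.71  87.  ] world [68.24 57.95 24.65]
```

View pics/s23.png

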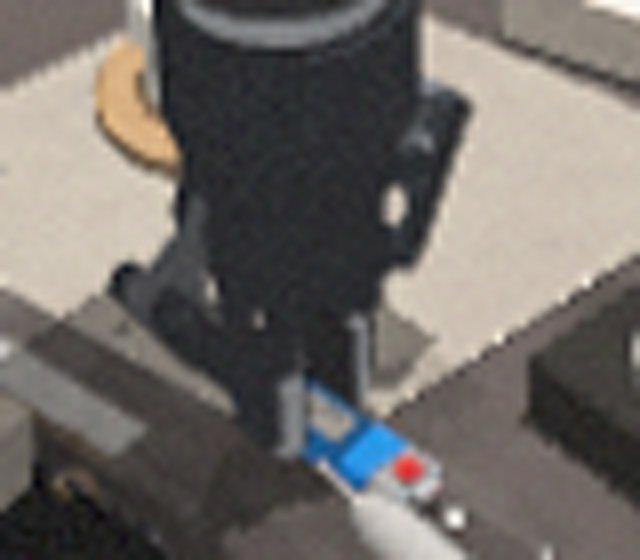

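servo_tool([
  [[0, 0, 0], [0, -10, 0], 17],
  [[0, 0, 0], [0, -20, 0], 17],
  [[0, 0, 0], [0, -10, 0], 17],
  [[0, 0, 0], [-8, 0, 20], 17],
  [[0, 0, 0], [-10, 0, 25], 17],
  [[0, 0, 0], [-10, 0, 25], 17],
  [[0, 0, 0], [-8.8, 0, 17], 17],
  [[0, 0, 0], [0, 10, 0], 17],
  [[0, 0, 0], [0, 10, 0], 17],
  [[0, 0, 0], [0, 0, 0], 17],
  [[0, 0, 0], [0, 0, 0], 17],
])

```text
time: 32.4
position: [498.5, 335.6, -5.2]
tcp_rot: [-1.396, 0.861, -0.858]
ft_force: [-0.4, 0.1, 0.2]
width: 20.4
```

```bash
python3 go.py 499.3 336.5 -24; python3 snap.py 24 290,150,120,110,6 270,160,100,80,7
```

```text
t 32.4 p [498.51 335.63  -5.17] w 20.4 F [-0.37  0.13  0.19] q [ 0.59  0.54 -0.27  0.77  0.    1.7 ]
x [ 0.45 -0.89 -0.  ] y [-0. -0. -1.] z [ 0.89  0.45 -0.  ] zyaw 26.72
delta tool [-0.41 18.83  1.13] world [  0.79   0.87 -18.83]
```

View pics/s24.png

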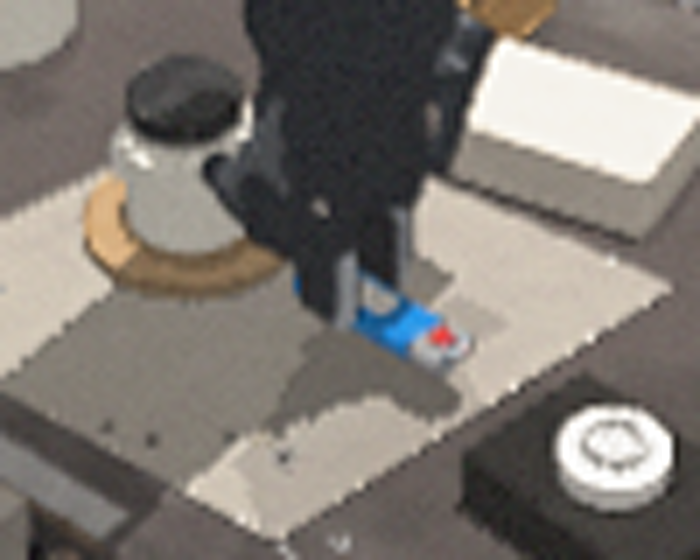

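View pics/t24.png

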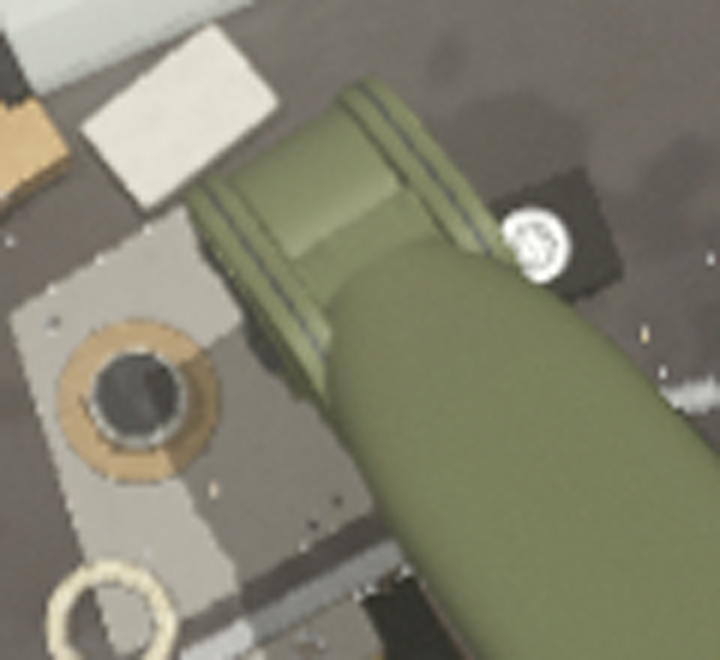

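servo_tool([
  [[0, 0, 0], [-0.4, 6, 1], 17],
  [[0, 0, 0], [0, 5, 0], 17],
  [[0, 0, 0], [0, 3, 0], 17],
  [[0, 0, 0], [0, 1, 0], 17],
  [[0, 0, 0], [0, 0, 0], 17],
])

```text
time: 33.12
position: [499.8, 337.1, -20.1]
tcp_rot: [-1.396, 0.86, -0.858]
ft_force: [0.2, 0.7, 0.1]
width: 21.0
```

servo_tool([
  [[0, 0, 0], [0, 1, 0], 17],
  [[0, 0, 0], [0, 1, 0], 17],
  [[0, 0, 0], [0, 0, 0], 17],
])

```text
time: 33.5
position: [499.8, 337.1, -22.1]
tcp_rot: [-1.396, 0.86, -0.858]
ft_force: [-0.1, -0.2, -0.9]
width: 21.2
```

servo_tool([
  [[0, 0, 0], [0, 1, 0], 17],
  [[0, 0, 0], [0, 0, 0], 17],
])

```text
time: 33.75
position: [499.8, 337.1, -23.1]
tcp_rot: [-1.396, 0.86, -0.858]
ft_force: [0.7, -1.0, -0.0]
width: 20.5
```

servo_tool([
  [[0, 0, 0], [0, 0.8, 0], 17],
  [[0, 0, 0], [0, 0, 0], 17],
])

```text
time: 34.0
position: [499.7, 337.1, -23.9]
tcp_rot: [-1.396, 0.86, -0.858]
ft_force: [0.9, 0.2, 0.1]
width: 20.9
```

servo_tool([
  [[0, 0, 0], [0, 0.8, 0], 17],
  [[0, 0, 0], [0, 0, 0], 17],
])

```text
time: 34.25
position: [499.8, 337.2, -24.6]
tcp_rot: [-1.395, 0.86, -0.858]
ft_force: [-0.0, 0.0, 0.1]
width: 21.1
```

servo_tool([
  [[0, 0, 0], [0, 0.8, 0], 17],
  [[0, 0, 0], [0, 0, 0], 17],
])

```text
time: 34.5
position: [499.9, 337.2, -24.7]
tcp_rot: [-1.395, 0.86, -0.858]
ft_force: [-1.5, -0.8, 5.2]
width: 20.9
```

```bash
python3 snap.py 25 290,150,120,110,6 290,180,60,50,12
```

```text
(no output)
```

View pics/s25.png

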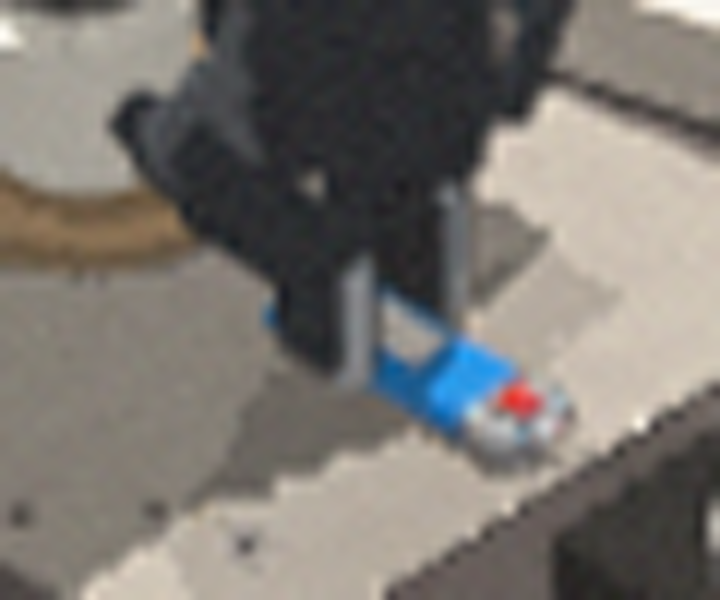

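Contact. Release and go up and away to look.

servo_tool([
  [[0, 0, 0], [0, 0, 0], 28],
  [[0, 0, 0], [0, 0, 0], 36],
  [[0, 0, 0], [0, -15, 0], 38],
  [[0, 0, 0], [0, -40, 0], 38],
  [[0, 0, 0], [0, -50, 0], 38],
  [[0, 0, 0], [0, -50, 0], 38],
  [[0, 0, 0], [10, -20, -50], 38],
  [[0, 0, 0], [30, 0, -50], 38],
  [[0, 0, 0], [60, 0, 0], 38],
  [[0, 0, 0], [60, 0, 0], 38],
  [[0, 0, 0], [60, 0, 0], 38],
  [[0, 0, 0], [60, 0, 0], 38],
])

```text
time: 36.1
position: [537.7, 40.4, 150.9]
tcp_rot: [-1.394, 0.858, -0.859]
ft_force: [1.0, 0.6, 0.4]
width: 38.1
```

servo_tool([
  [[0, 0, 0], [0, 0, 0], 38],
  [[0, 0, 0], [0, 0, 0], 38],
])

```text
time: 36.35
position: [536.4, 42.2, 150.1]
tcp_rot: [-1.395, 0.861, -0.858]
ft_force: [-0.6, -0.2, 0.5]
width: 38.3
```

```bash
python3 go.py; python3 snap.py 26 290,150,120,110,6 240,140,160,120,5; python3 dm.py 26 41 549,216 140
python3 - <<'E'
from h import *
np.set_printoptions(precision=1,suppress=True)
for nm in("top","side"):
    d=load(nm,26);h=cv2.cvtColor(d["image"],cv2.COLOR_BGR2HSV).astype(int)
    m=((h[...,1]>100)&(h[...,0]>90)&(h[...,0]<120))
    n=proj(d,[[506,322,10]])[0]
    ys,xs=np.nonzero(m);k=np.hypot(xs-n[0],ys-n[1])<22;xs,ys=xs[k],ys[k]
    W=np.array([onz(d,x,y,14)[:2] for x,y in zip(xs,ys)],np.float32)
    print(nm,cv2.minAreaRect(W),W.mean(0))
E
```

```text
t 36.35 p [536.44  42.22 150.08] w 38.3 F [-0.61 -0.24  0.51] q [ 0.08  0.31 -0.2   1.06  0.    1.18]
x [ 0.45 -0.89 -0.  ] y [-0.  0. -1.] z [ 0.89  0.45 -0.  ] zyaw 26.7
top 107.0 [378.3 190.5] [11.5 11.9] [549.3 216.3] [549.3 216.3]
side 186.0 [357.1 224.7] [14.3 16.3] [547.8 212.3] [548.  212.5]
tri (array([549.7, 215.9,  37.2]), np.float64(0.05716914171179071))
top ((501.09942626953125, 331.8159484863281), (19.65921401977539, 55.202274322509766), 25.97405433654785) [500.9 330.4]
side ((498.7641296386719, 328.8624572753906), (25.074462890625, 58.04928207397461), 27.938695907592773) [498.4 325.3]
```

View pics/s26.png

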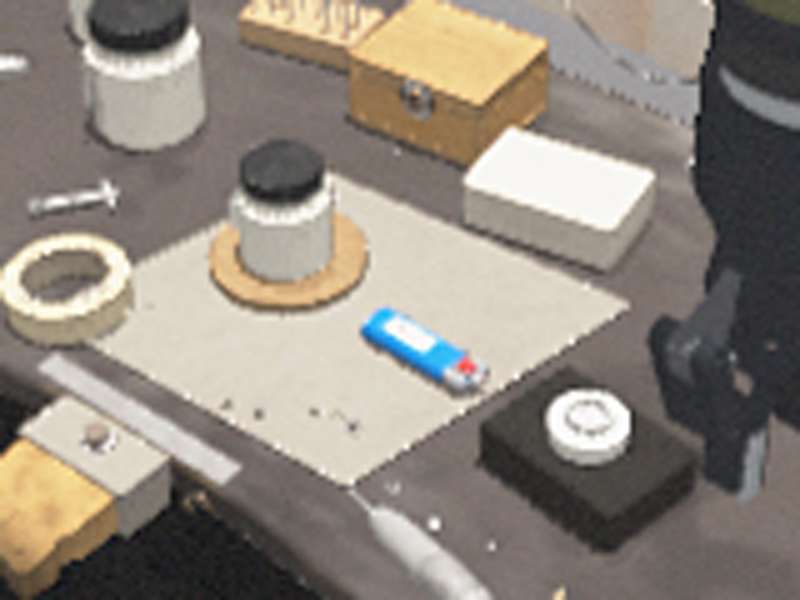

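View pics/t26.png

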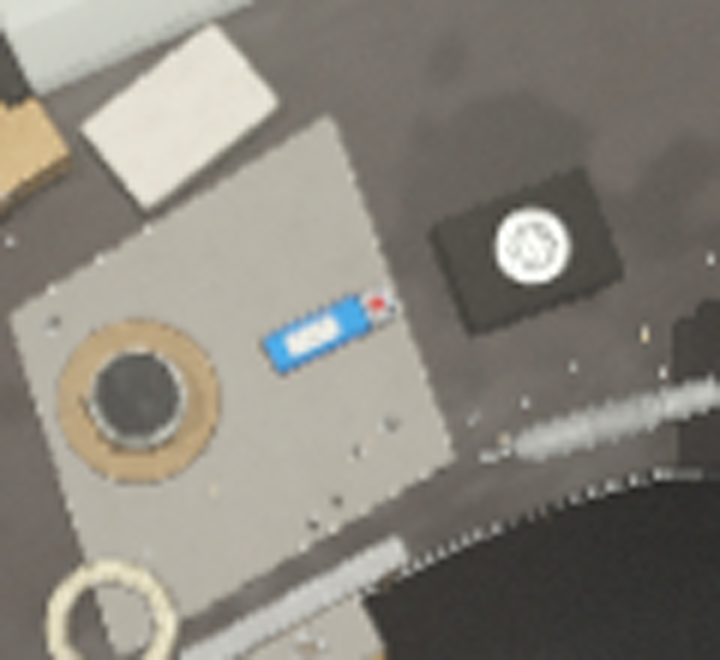

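Run:
```python
from h import *
np.set_printoptions(precision=1,suppress=True)
t=load("top",26);s=load("side",26)
def cc(d,x,y,w,h,k,fn):
    im=cv2.resize(d["image"][y:y+h,x:x+w],None,fx=k,fy=k,interpolation=cv2.INTER_CUBIC)
    return im
a=cc(t,366,178,24,24,14,"");b=cc(s,343,210,28,28,12,"")
c=cc(t,296,200,34,34,10,"");d=cc(s,280,165,36,40,8.4,"")
r=[cv2.resize(q,(340,290)) for q in(a,b,c,d)]
r=[cv2.resize(q,(300,300)) for q in (a,b,c)]
dd=cv2.resize(d,(270,300))
cv2.imwrite("pics/fin.png",np.vstack([np.hstack(r[:2]),np.hstack([r[2],np.hstack([dd,np.zeros((300,30,3),np.uint8)])])]))
# expected projections
E=lambda d,P,o,f:(proj(d,[P])[0]-o+.5)*f
print("top disc c41",E(t,[549.3,216.2,41],(366,178),300/24),"ring47",E(t,[549.3,216.2,47],(366,178),300/24))
print("side disc41",E(s,[549.3,216.2,41],(343,210),300/28),"ring47",E(s,[549.3,216.2,47],(343,210),300/28))
print("top cork8",E(t,[463.6,428.6,8],(296,200),300/34),"cap72",E(t,[463.6,428.6,72],(296,200),300/34))
print("side cap72",E(s,[463.6,428.6,72],(280,165),7.5))
# cap ellipse from dark mask
for n,dv in(("t",t),("s",s)):
    g=cv2.cvtColor(dv["image"],cv2.COLOR_BGR2GRAY); p=proj(dv,[[463.6,428.6,72]])[0]
    m=(g<115).astype(np.uint8); cs,_=cv2.findContours(m,cv2.RETR_EXTERNAL,cv2.CHAIN_APPROX_NONE)
    for q in cs:
        if len(q)>15:
            e=cv2.fitEllipse(q)
            if np.hypot(e[0][0]-p[0],e[0][1]-p[1])<6: print(n,e,onz(dv,*e[0],72))
```

```text
top disc c41 [160.2 162.3] ring47 [162.6 159.5]
side disc41 [154.7 150.2] ring47 [155.8 131.2]
top cork8 [153.6 146.4] cap72 [146.9 134.6]
side cap72 [122.3  59.5]
t ((312.3585510253906, 215.31546020507812), (12.293305397033691, 12.826104164123535), 7.057016372680664) [461.8 427.9  72. ]
s ((295.7881774902344, 173.62069702148438), (13.144753456115723, 17.306461334228516), 78.28022766113281) [461.9 423.5  72. ]
```

View pics/fin.png

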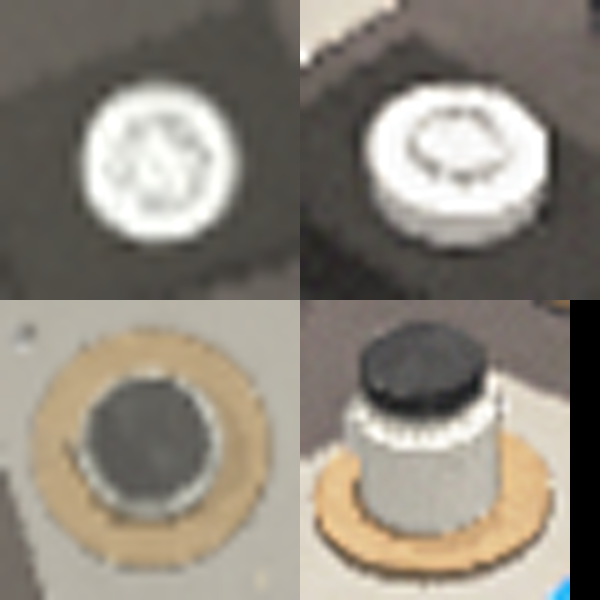

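```bash
python3 -c "
from cell import *
print(close_job())"
```

```text
the job is handed in; nothing more can be done
None
```

The job is done and handed in after about 36.5 s of robot time, in the order you asked. The disc is on the charcoal block, the ring on the disc, the jar on the cork pad, and the lighter lies between block and pad. At hand-in the gripper was empty, about 150 mm up and touching nothing.

**Last picture checks**
- **Disc:** the top view puts it at (549.3, 216.3) mm, against a block centre I estimated at (549.2, 216.2). It lies flat.
- **Ring:** it lies flat and centred on the disc to about 1 mm, judged by eye in both views.
- **Jar:** it stands upright, about 1–2 mm off the pad centre in the top view. The side view read about 5 mm off, but its dark mask also takes in the cap's side wall.
- **Lighter:** it lies flat at about (506, 322) mm, on the thin steel plate that covers the bench there. The midpoint between block and pad is (506.4, 322.4), and each end has about 30 mm of clearance.
- **Bystanders:** the block and tape roll looked unmoved. I did not re-measure the key fob at the end, but nothing went near it.

**What went wrong or disagreed**
- **Fingertip height:** the reported height of the tool tip did not match the fingertips, which stood about 30 mm higher than the state said. The first grasp of the disc therefore closed on air above it, without touching it. After that I set heights from the pictures and felt for contact when placing (at most about 5 N).
- **Last joint:** it reached its range end (3.14 rad) early on, and I turned the gripper half a turn to fix that.
- **Opening reading:** the gripper read about 2 mm less than the true size of everything it held.
- **Block and pad positions:** my separate estimates for these differed by 1–2 mm.

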